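Decant bath tablets into a clip-top canister and clamp it shut

ROBOT

A 6-joint arm with a two-finger parallel gripper is mounted at the origin on the work surface. World frame = base frame: x ahead of the robot, y to its left, z up, the work surface at z = 0. Lengths are in m, angles in degrees, forces in N, time in s.
With the tool pointing down it reaches from about 0.4 to 0.825 m from the base axis. Payload 7 kg.
Tool frame: the origin (TCP) lies at the very end of the fingers, on their centre line; the grasp point (between the pads) lies behind it (r.grasp_offset is the z of the grasp point in the tool frame, in m); z points along the fingers, y is the direction in which the jaws open and shut (so a half turn about z gives the same grasp; the last joint's range is limited). The gripper opens to 88 mm and grips with 3 to 60 N. Pads are 19 mm wide; open, the fingers measure 130 mm over their backs; the gripper's body (78 mm by 193 mm) begins 47 mm behind the grasp point.
Start: joints at [83.829, 20.546, 0.682, 0, -70.136, -16.507], TCP at [0.26, 0.623, 0.205] pointing down, gripper open.
Joint ranges: [-176.03, 176.03], [-82.01, 121.73], [-58.28, 71.71], [-173.87, 95.51], [-174.79, -0.11], [-173.66, 173.66]. Speed limits (degrees/s): [136.94, 136.94, 172.46, 180, 180, 180].

INTERFACE

Orientations are given as [roll, pitch, yaw] about the fixed x, y, z axes, in that order (R = Rz(yaw) Ry(pitch) Rx(roll)).
In Python, from plant import r gives the robot as it stands. The module is installed in compiled form; this text tells all that it offers.
- The arm moves only by the tool servo_tool, never from a script. Its argument "targets" is a list of rows, each an object of numbers: "dx", "dy", "dz": the shift along the world's x, y, z in cm; "spin": the turn about the world's z in rad; "grip": the opening in per cent of the stroke, from 0 (shut) to 100 (fully open). A call has exactly 10 rows; each row is the pose to reach, as a shift and turn from the pose commanded when the call began; what a row does not reach only later rows make up. A row lasts 1/12 s, in which the tool goes at most 41.7 mm and 7.16 degrees, less where a joint would pass 70% of its speed; a pose out of reach is approached as far as the arm can. A call with a gripper value outside its range is refused whole. The fingers move at their own pace and stop on an object; "squeeze" is the grip in N (left out, the last holds). Time passes only in rows, so rows that repeat a pose let the fingers close, or fill a call up. It gives the time, the measured TCP pose, the force and the opening at its end, in the units of the state.
- r.get_state(): the state, without advancing time (a new reading comes with each control period).
- r.capture(name): name is "scene" or "top" or "wrist"; returns the picture (480x640x3 uint8, blue, green, red); there is no depth.
- r.get_calibration(name): a dict with "K" (3x3 intrinsics, pixels), "extrinsics" (4x4, takes a point from camera to world coordinates). Camera axes: x right, y down, z forward; pixel columns grow to the right and rows downward; lengths in m; the calibration is good to about 2 mm. The wrist camera is an equidistant fisheye: a pixel r from the principal point sees the ray r / f radians off the axis. A picture is of the moment at which its call begins: read the wrist's pose just before it. get_calibration takes no time and is no camera call; for the wrist camera it gives the pose at the moment of the call.
- r.close_job(): hands the job in, once; it reports no verdict.
Trained networks look in the newest picture that a camera, given by its name, has taken for a name from the list of things; names that differ only in an ending like _2 or _b are one class to them, and where a whole thing is asked for, a point or a joint stands for the part that bears it (a point fixed in the world has none). Each returns a list of dicts, best first, with "p" (0 to 1); they miss things now and then, are a little off and sometimes report something else, mostly with a low value. They report only what shows in the picture. A call takes as long as a camera call. They do not tell look-alikes from the thing itself.
- r.cut_out(name, camera): "mask" (480x640 bool, what is visible of it) and "extent" ([left, top, right, bottom] in pixels, round what is visible of it).
The state is a dict: "time_s": time; "joints": joint angles; "qd": joint speeds; "joint_torque": joint torques, N m; "tcp_pos": TCP position; "eef_rot": TCP orientation; "contact_force": force on the tool from outside, world axes, zero at the start; "moment": the same for the moment, N m; "gripper_width": finger opening in m.
Only numpy, scipy, OpenCV 4.12 (cv2) and the standard library are available. Lean on these libraries where they do the work, as an engineer would, in place of code of your own. Each camera call takes 0.05 s, during which the arm holds its last target. There are 200 camera calls.

TASK

Pull the orange-handled spatula out of its holder, pry up the clear cover of the refill box with its blade and open the box, then stand the used spatula blade down in the blue tumbler. Move every bath tablet from the box into the clip-top canister, then shut the canister's lid and swing its wire bail over centre until it snaps down and clamps the lid. Leave the other toiletries where they are.

Things in the scene. Friction and masses are not known exactly. Their poses are not given: they have to be found in the camera images.
- canister: square clear glass clip-top canister, fixed; 110 x 110 mm outside, 76 mm high to the rim, walls and floor 5 mm (inside 100 x 100 mm). Origin: centre of its underside; z up, +x towards its lid hinge, -x the side of the wire bail (roughly towards the robot)
- clip_lid (a joint): angle of the canister's red lid (114 x 114 x 10 mm plate): 0 = flat and shut on the rim (lid top 86 mm above the table, with a round ridge 8 mm high and 52 mm long across its front edge), grows as it opens upward and back; starts standing open at 1.7 to 2.1, stop at 2.2. Stiff hinge: the lid stays where it is left, about 1 to 2 N at its free edge moves it
- lid_hinge (a point): middle of the lid's hinge line, on the canister 57 mm from its centre towards canister +x, 76 mm up; the line runs along canister y
- lid_edge (a point): middle of the lid's free edge, 114 mm from the hinge, half-way through its 10 mm thickness
- bail (a joint): angle of the wire bail: 0 = clamped on the lid, 2.3 = hanging loose and open in front of the canister (start). Turns about a line along canister y. Swung up and back it is upright at 0.63, then meets a ridge on the shut lid at 0.41; pushed on, back (canister +x) over the ridge (wire gives; 2 to 10 N on the bar, hardest at 0.4 to 0.3), it snaps down behind it and stays at 0 to 0.11
- bail_pivot (a point): middle of the bail's pivot line, 64 mm in front (canister -x) of the canister's centre, 58 mm up
- bail_bar (a point): centre of the bail's black cross bar, a free-turning roller 10 mm thick and 56 mm long along canister y, 41 mm from the pivot line, between two steel wires. Clamped: 24 mm behind (canister +x of) and 33 mm above the pivot, resting on the lid behind the ridge. Fully open: 41 mm in front of the pivot (canister -x) and 4 mm below it
- tray: white low tray of the refill box, fixed; 130 (x) x 190 (y) mm, 32 mm high to the rim, walls 5 mm thick, inner floor 15 mm above the table. Origin: centre of its underside; z up, +x towards the cover's hinge, -x its front (roughly towards the robot)
- cover (a joint): angle of the refill box's clear domed cover (130 x 190 mm, 26 mm deep, 0.12 kg): 0 = shut on the tray's rim, grows as it opens upward and back, 2.5 = lying fully open. Falls shut when let go below about 1.4, falls fully open beyond about 1.8
- cover_hinge (a point): middle of the cover's hinge line, on the tray's rear (+x) rim, 65 mm from its centre, 32 mm up; the line runs along tray y
- cover_lip (a point): middle of the lower outer edge of the blue lip on the cover's front: the lip is 60 mm wide (along y), 4 mm thick and juts 13 mm out beyond the tray's front wall; this edge is 143 mm from the hinge line and 32 mm above the table when shut. The blade goes under it from the front
- tab0_c (a point): centre of bath tablet 1 (pink), a hard pressed cylinder 32 mm in diameter and 34 mm high, 35 g, standing on the tray floor at the start; axis along z. None if absent
- tab1_c (a point): centre of bath tablet 2 (green), a hard pressed cylinder 32 mm in diameter and 34 mm high, 35 g, standing on the tray floor at the start; axis along z. None if absent
- tab2_c (a point): centre of bath tablet 3 (yellow), a hard pressed cylinder 32 mm in diameter and 34 mm high, 35 g, standing on the tray floor at the start; axis along z. None if absent
- tab3_c (a point): centre of bath tablet 4 (violet), a hard pressed cylinder 32 mm in diameter and 34 mm high, 35 g, standing on the tray floor at the start; axis along z. None if absent
- holder: white ceramic upright holder, fixed, 36 (x) x 50 (y) x 78 mm high with a slot 8 x 28 mm through its middle, long side along y, in which the spatula stands. Origin: centre of its underside
- spatula: the spatula as a whole; origin at the end of its blade (point spatula_tip)
- spatula_grip (a point): centre of the spatula's orange handle: 14 mm thick (own x), 22 mm wide (own y), 80 mm long (own z, from the blade to the handle's end). It stands in the holder blade down, the handle all above the rim
- spatula_tip (a point): end of the spatula's steel blade, 115 mm from the handle's centre along own -z; the blade is 3 mm thick (own x), 24 mm wide (own y), 75 mm long
- tumbler: blue ceramic tumbler, fixed, rim 76 mm wide outside, wall 4 mm, 85 mm high, floor 5 mm, a little narrower at the bottom. Origin: centre of its underside
- frosted_jar: bystander: small frosted jar with an aluminium screw lid, 62 mm wide, 58 mm high; origin at its underside
- pump_head: bystander: stainless pump head lying loose, about 85 x 60 x 28 mm; origin at its underside
- scoop: bystander: blue plastic scoop, about 125 x 36 x 24 mm; origin under its bowl
- pad: bystander: yellow hard silicone scrubbing pad, 75 x 110 x 12 mm; origin at its underside
There are look-alikes about, which are no part of the job. Of the things that look like the canister, the larger one is meant. Of the things that look like the tumbler, take the one that is nearest to the robot's base at the start.

How it is judged:
By the outcome, as a careful person would: the job done as asked, in the order asked, and still so for the second after the job is handed in, with the robot touching nothing.
Of tab0, tab1, tab2, tab3 only 2 to 4 are there at a start; the rules pass over those that are not, and their reading is None.
At some moment in a run one of tab0, tab1, tab2, tab3 may be knocked a few centimetres aside while the robot is not near it.
It also fails if it takes over 210 s, if anything falls off the work surface, if the arm or the gripper's body presses on something with over 40 N, if the wrist force passes 120 N, or if a joint passes its speed limit or range.

## Working session

There is one attempt and no reset: what is moved stays moved. The work goes in short steps, Python scripts to look and compute and a tool call to move; the robot and the scene stay as the last step left them, time stands still between calls to the robot, and variables do not carry over. Pictures are saved under pics/ and viewed, about 12 in all and at most 16, crops included, and the job is handed in when it is done.

Besides the shell and the picture viewer there is one more tool, called after "Emit:" by a JSON object that holds its "op" and its "data", one argument or row to a line. servo_tool: Moves the arm, as the interface text tells. Its arguments: {"type":"object","properties":{"targets":{"type":"array"},"squeeze":{"type":"number"}},"required":["targets"]}

```bash
mkdir -p pics
cat > h.py <<'E'
from plant import r
import numpy as np, cv2
from scipy.optimize import least_squares
def snap(n,f=None):
    c=r.get_calibration(n); im=r.capture(n)
    if f: cv2.imwrite('pics/'+f,im)
    return im,c
def ray(c,uv,fish=False):
    K=np.array(c['K']);E=np.array(c['extrinsics'])
    x=(uv[0]-K[0,2])/K[0,0];y=(uv[1]-K[1,2])/K[1,1]
    if fish:
        t=np.hypot(x,y); s=np.sin(t)/max(t,1e-9); d=np.array([x*s,y*s,np.cos(t)])
    else: d=np.array([x,y,1.]); d/=np.linalg.norm(d)
    return E[:3,3],E[:3,:3]@d
def atz(c,uv,z,fish=False):
    o,d=ray(c,uv,fish); return o+d*(z-o[2])/d[2]
def proj(c,P,fish=False):
    K=np.array(c['K']);E=np.array(c['extrinsics']); p=E[:3,:3].T@(np.array(P)-E[:3,3])
    if fish:
        rr=np.hypot(p[0],p[1]); t=np.arctan2(rr,p[2]); q=p[:2]/max(rr,1e-9)*t
    else: q=p[:2]/p[2]
    return np.array([K[0,0]*q[0]+K[0,2],K[1,1]*q[1]+K[1,2]])
def tri(rays):
    A=np.zeros((3,3));b=np.zeros(3)
    for o,d in rays:
        M=np.eye(3)-np.outer(d,d);A+=M;b+=M@o
    return np.linalg.solve(A,b)
E
python3 - <<'E'
from h import *
ims=[]
for n in ['scene','top']:
    im,c=snap(n,n+'0.png'); print(n,np.round(c['K'],1).tolist(),np.round(c['extrinsics'],3).tolist())
    for nm in ['canister','clip_lid','tray','cover','cover_lip','holder','spatula','spatula_grip','tumbler','tab0_c','tab1_c','tab2_c','tab3_c','bail_bar','bail']:
        try: print(nm,[(round(d['p'],2),np.round(d['extent']).astype(int).tolist()) for d in r.cut_out(nm,n)][:4])
        except Exception as e: print(nm,e)
print(r.get_state(), r.grasp_offset)
E
```

```text
scene [[582.1, 0.0, 313.4], [0.0, 582.1, 234.2], [0.0, 0.0, 1.0]] [[0.858, 0.308, -0.412, 1.104], [0.514, -0.51, 0.689, -0.997], [0.002, -0.803, -0.596, 0.945], [0.0, 0.0, 0.0, 1.0]]
canister [(0.83, [238, 217, 281, 259]), (0.75, [251, 233, 340, 315]), (0.73, [200, 287, 214, 320]), (0.73, [328, 164, 356, 181])]
clip_lid [(0.8, [238, 213, 279, 242]), (0.73, [301, 237, 342, 292]), (0.56, [320, 192, 390, 248]), (0.41, [252, 235, 338, 318])]
tray [(0.84, [320, 191, 392, 254])]
cover [(0.65, [319, 191, 397, 246]), (0.6, [325, 162, 357, 183]), (0.56, [250, 235, 339, 318])]
cover_lip [(0.62, [321, 191, 390, 247])]
holder [(0.8, [196, 313, 228, 351])]
spatula [(0.93, [202, 286, 214, 322])]
spatula_grip [(0.92, [201, 282, 217, 320])]
tumbler [(0.98, [206, 376, 251, 434]), (0.96, [231, 330, 270, 380])]
tab0_c []
tab1_c [(0.2, [252, 237, 340, 316])]
tab2_c []
tab3_c []
bail_bar [(0.59, [250, 251, 274, 268]), (0.25, [368, 262, 399, 297])]
bail [(0.67, [232, 328, 268, 380])]
top [[540.5, 0.0, 313.0], [0.0, 540.5, 241.6], [0.0, 0.0, 1.0]] [[0.025, -0.993, 0.117, 0.353], [-1.0, -0.025, -0.001, -0.0
[... 851 characters left out ...]
(0.56, [288, 315, 313, 320])]
{'time_s': 1.6, 'joints': array([ 8.38297672e+01,  2.05465713e+01,  6.82718425e-01, -6.98626988e-04,
       -7.01347266e+01, -1.65090726e+01]), 'qd': array([ 0.09371747,  0.02499762,  0.0151667 ,  0.00552877, -0.02759833,
        0.03134343]), 'joint_torque': array([-4.77915219e-04, -5.82376850e+01,  2.93304688e+01,  7.00266838e+00,
        1.24696980e-02, -1.45203325e-05]), 'tcp_pos': array([0.26024388, 0.62280507, 0.20476244]), 'eef_rot': array([-1.79998825e+02,  1.03363530e-03, -2.26795427e+01]), 'contact_force': array([0.43018124, 0.27087616, 0.5365581 ]), 'moment': array([ 0.02184472,  0.02942969, -0.06387345]), 'gripper_width': 0.08768904201319973} -0.0188
```

View pics/scene0.png

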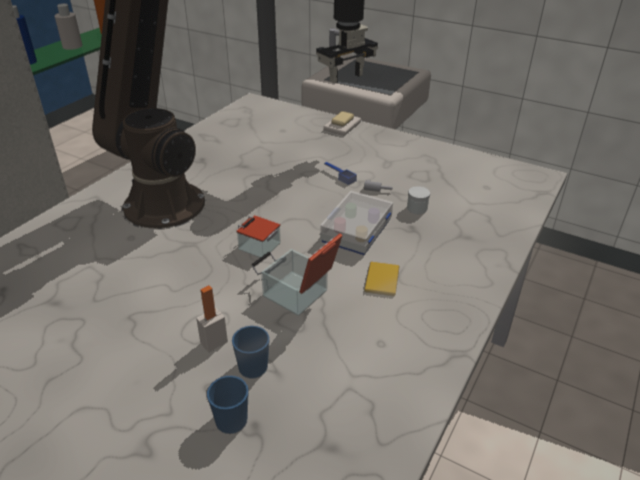

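View pics/top0.png

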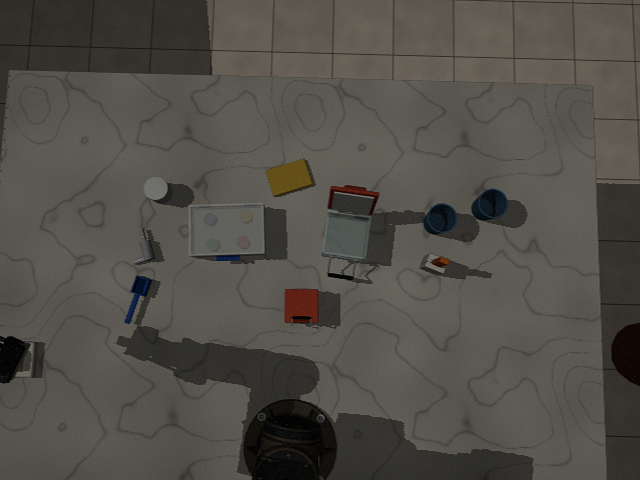

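Run:
```python
from h import *
c=r.get_calibration('top'); s=r.get_calibration('scene'); w=r.get_calibration('wrist')
print(np.round(w['K'],1).tolist(),np.round(w['extrinsics'],3).tolist())
A=lambda u,v,z:np.round(atz(c,(u,v),z),3)[:2]
for n,u,v,z in [('holder top',434,264,.078),('handle top',440,262,.155),('tumA rim',440,218,.085),('tumB rim',489,205,.085),('trayFL',190,258,.045),('trayBL',190,205,.045),('trayBR',264,204,.045),('trayFR',264,256,.045),('lip',230,260,.034),('canFL',323,257,.076),('canFR',367,258,.076),('bar',341,276,.054),('small',301,305,.06)]:
    print(n,A(u,v,z),np.round(proj(s,[*A(u,v,z),z])))
for u,v in [(211,218),(246,216),(213,244),(243,242)]: print('tab',A(u,v,.049))
print('handle tri', tri([ray(c,(440,262)),ray(s,(208,288))]))
im=cv2.imread('pics/top0.png')[170:340,130:530]; cv2.imwrite('pics/top0c.png',cv2.resize(im,None,fx=2,fy=2,interpolation=cv2.INTER_CUBIC))
```

```text
[[371.6, 0.0, 315.1], [0.0, 371.6, 243.1], [0.0, 0.0, 1.0]] [[-0.386, -0.89, -0.243, 0.326], [-0.923, 0.372, 0.102, 0.596], [-0.001, 0.263, -0.965, 0.384], [0.0, 0.0, 0.0, 1.0]]
holder top [ 0.462 -0.346] [210. 313.]
handle top [ 0.461 -0.343] [207. 285.]
tumA rim [ 0.577 -0.36 ] [250. 336.]
tumB rim [ 0.613 -0.482] [227. 385.]
trayFL [0.464 0.267] [348. 193.]
trayBL [0.601 0.274] [392. 205.]
trayBR [0.609 0.084] [364. 242.]
trayFR [0.474 0.079] [317. 227.]
lip [0.463 0.167] [330. 213.]
canFL [ 0.473 -0.07 ] [286. 247.]
canFR [ 0.473 -0.18 ] [260. 272.]
bar [ 0.428 -0.117] [260. 258.]
small [ 0.353 -0.018] [258. 227.]
tab [0.568 0.218]
tab [0.575 0.129]
tab [0.501 0.21 ]
tab [0.508 0.134]
handle tri [ 0.46239695 -0.34375778  0.14709965]
```

View pics/top0c.png

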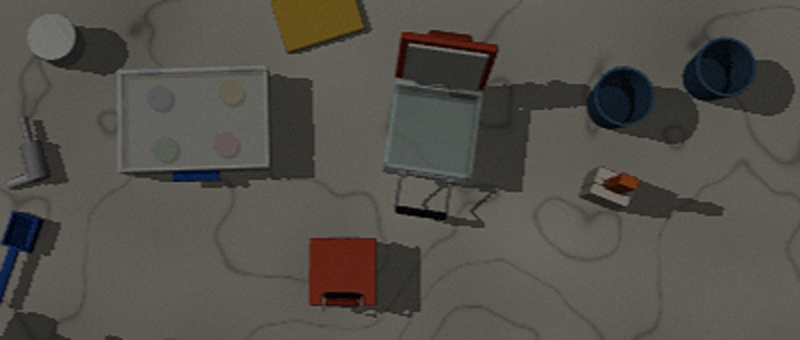

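Emit:
{"op": "servo_tool", "data": {
  "targets": [
    {"dx":22,"dy":-30,"dz":10},
    {"dx":22,"dy":-30,"dz":10},
    {"dx":22,"dy":-30,"dz":10},
    {"dx":22,"dy":-30,"dz":10},
    {"dx":22,"dy":-30,"dz":10},
    {"dx":22,"dy":-30,"dz":10},
    {"dx":22,"dy":-30,"dz":10},
    {"dx":22,"dy":-30,"dz":10},
    {"dx":22,"dy":-30,"dz":10},
    {"dx":22,"dy":-30,"dz":10}
  ]
}}

```text
validation failed for argument at $.ta...
```

Run:
```python
from h import *
im,c=snap('wrist','w1.png'); print(r.get_state()['tcp_pos'],r.get_state()['eef_rot'])
```

```text
[0.26024805 0.62277381 0.20475891] [ 1.79998285e+02  3.87785121e-04 -2.26776575e+01]
```

Emit:
{"op": "servo_tool", "data": {
  "targets": [
    {"dx":0,"dy":-39},
    {"dx":0,"dy":-39},
    {"dx":0,"dy":-39},
    {"dx":0,"dy":-39},
    {"dx":0,"dy":-39},
    {"dx":0,"dy":-39},
    {"dx":0,"dy":-39},
    {"dx":0,"dy":-39},
    {"dx":0,"dy":-39},
    {"dx":0,"dy":-39}
  ]
}}

```text
validation failed for argument at $.ta...
```

Emit:
{"op": "servo_tool", "data": {
  "targets": [
    {"dx":-8,"dy":-24},
    {"dx":-8,"dy":-24},
    {"dx":-8,"dy":-24},
    {"dx":-8,"dy":-24},
    {"dx":-8,"dy":-24},
    {"dx":-8,"dy":-24},
    {"dx":-8,"dy":-24},
    {"dx":-8,"dy":-24},
    {"dx":-8,"dy":-24},
    {"dx":-8,"dy":-24}
  ]
}}

```text
validation failed for argument at $.ta...
```

Run:
```python
from h import *
im,c=snap('wrist','w2.png'); print(r.get_state()['tcp_pos'],r.get_state()['eef_rot'])
for nm in ['holder','spatula_grip','tumbler']:
    print(nm,[(round(d['p'],2),np.round(d['extent']).astype(int).tolist()) for d in r.cut_out(nm,'wrist')][:4])
print(c)
```

```text
[0.26024823 0.62278065 0.2047636 ] [ 1.79999683e+02 -1.71769715e-04 -2.26765397e+01]
holder []
spatula_grip []
tumbler []
{'K': array([[371.64829954,   0.        , 315.05657977],
       [  0.        , 371.64829954, 243.07446466],
       [  0.        ,   0.        ,   1.        ]]), 'extrinsics': array([[-3.85780485e-01, -8.90063398e-01, -2.42817967e-01,
         3.26190822e-01],
       [-9.22590421e-01,  3.72014817e-01,  1.02136625e-01,
         5.95882508e-01],
       [-5.76189833e-04,  2.63423847e-01, -9.64680022e-01,
         3.84288781e-01],
       [ 0.00000000e+00,  0.00000000e+00,  0.00000000e+00,
         1.00000000e+00]])}
```

View pics/w2.png

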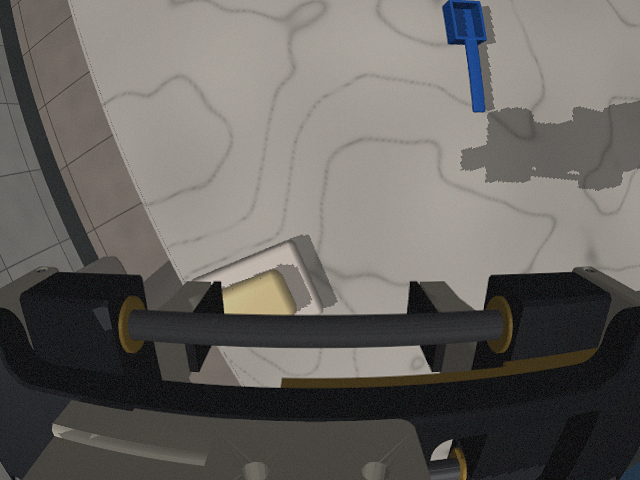

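Emit:
{"op": "servo_tool", "data": {
  "targets": [
    {"dx":22,"dy":-30,"dz":10,"spin":0,"grip":100},
    {"dx":22,"dy":-30,"dz":10,"spin":0,"grip":100},
    {"dx":22,"dy":-30,"dz":10,"spin":0,"grip":100},
    {"dx":22,"dy":-30,"dz":10,"spin":0,"grip":100},
    {"dx":22,"dy":-30,"dz":10,"spin":0,"grip":100},
    {"dx":22,"dy":-30,"dz":10,"spin":0,"grip":100},
    {"dx":22,"dy":-30,"dz":10,"spin":0,"grip":100},
    {"dx":22,"dy":-30,"dz":10,"spin":0,"grip":100},
    {"dx":22,"dy":-30,"dz":10,"spin":0,"grip":100},
    {"dx":22,"dy":-30,"dz":10,"spin":0,"grip":100}
  ]
}}

```text
time_s: 2.68
tcp_pos: [0.483, 0.3192, 0.3073]
eef_rot: [-179.9, -0.1, -22.8]
contact_force: [-0.5, 0.4, 0.1]
gripper_width: 0.0878
```

Emit:
{"op": "servo_tool", "data": {
  "targets": [
    {"dx":2,"dy":-39,"dz":0,"spin":0.4,"grip":100},
    {"dx":2,"dy":-39,"dz":0,"spin":0.4,"grip":100},
    {"dx":2,"dy":-39,"dz":0,"spin":0.4,"grip":100},
    {"dx":2,"dy":-39,"dz":0,"spin":0.4,"grip":100},
    {"dx":2,"dy":-39,"dz":0,"spin":0.4,"grip":100},
    {"dx":2,"dy":-39,"dz":0,"spin":0.4,"grip":100},
    {"dx":2,"dy":-39,"dz":0,"spin":0.4,"grip":100},
    {"dx":2,"dy":-39,"dz":0,"spin":0.4,"grip":100},
    {"dx":2,"dy":-39,"dz":0,"spin":0.4,"grip":100},
    {"dx":2,"dy":-39,"dz":0,"spin":0.4,"grip":100}
  ]
}}

```text
time_s: 3.52
tcp_pos: [0.4998, -0.0709, 0.3051]
eef_rot: [180.0, -0.0, 0.1]
contact_force: [-0.4, 0.5, -1.5]
gripper_width: 0.0877
```

Emit:
{"op": "servo_tool", "data": {
  "targets": [
    {"dx":-10,"dy":-25,"dz":0,"spin":0,"grip":100},
    {"dx":-10,"dy":-25,"dz":0,"spin":0,"grip":100},
    {"dx":-10,"dy":-25,"dz":0,"spin":0,"grip":100},
    {"dx":-10,"dy":-25,"dz":0,"spin":0,"grip":100},
    {"dx":-10,"dy":-25,"dz":0,"spin":0,"grip":100},
    {"dx":-10,"dy":-25,"dz":0,"spin":0,"grip":100},
    {"dx":-10,"dy":-25,"dz":0,"spin":0,"grip":100},
    {"dx":-10,"dy":-25,"dz":0,"spin":0,"grip":100},
    {"dx":-10,"dy":-25,"dz":0,"spin":0,"grip":100},
    {"dx":-10,"dy":-25,"dz":0,"spin":0,"grip":100}
  ]
}}

```text
time_s: 4.35
tcp_pos: [0.4003, -0.317, 0.3047]
eef_rot: [-180.0, -0.0, 0.2]
contact_force: [-0.5, 0.7, -0.7]
gripper_width: 0.0879
```

Run:
```python
from h import *
im,c=snap('wrist','w3.png'); print(r.get_state()['tcp_pos'],r.get_state()['eef_rot'])
for nm in ['holder','spatula_grip','tumbler']:
    for d in r.cut_out(nm,'wrist')[:3]:
        R=cv2.minAreaRect(np.argwhere(d['mask'])[:,::-1].astype(np.float32)); print(nm,round(d['p'],2),np.round(d['extent']),R)
np.save('w3c.npy',c['extrinsics'])
```

```text
[ 0.40055229 -0.31663173  0.30479984] [-1.79994408e+02 -1.37429714e-02  2.69230735e-01]
holder 0.57 [322. 127. 376. 171.] ((347.0689697265625, 147.8275909423828), (48.280784606933594, 34.167945861816406), 21.801410675048828)
spatula_grip 0.96 [336. 137. 371. 164.] ((351.8999938964844, 148.30001831054688), (34.152591705322266, 17.076295852661133), 18.43494987487793)
tumbler 0.9 [327.  17. 396.  86.] ((360.3000183105469, 47.899986267089844), (67.6727294921875, 68.9376449584961), 71.56504821777344)
tumbler 0.64 [427.   0. 497.  62.] ((462.0, 30.5), (61.0, 72.0), 90.0)
```

View pics/w3.png

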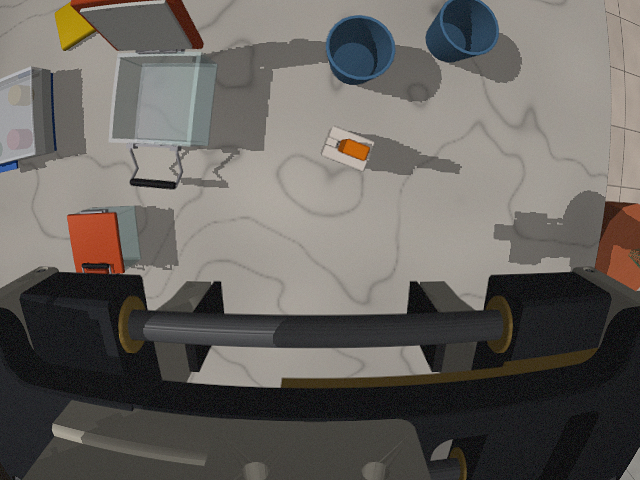

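```bash
cat >> h.py <<'E'
def hull_fit(mask,pts_fn,x0,c,fish,step):
    """fit params of convex body (pts_fn(params)->Nx3) to a mask by IoU"""
    from scipy.optimize import minimize
    def cost(p):
        P=np.array([proj(c,q,fish) for q in pts_fn(p)],np.float32)
        m=np.zeros(mask.shape,np.uint8); cv2.fillConvexPoly(m,np.round(cv2.convexHull(P)*16).astype(np.int32),1,shift=4)
        m=m>0; return 1-(m&mask).sum()/(m|mask).sum()
    s=np.array([x0]+[np.array(x0)+np.eye(len(x0))[i]*step[i] for i in range(len(x0))])
    return minimize(cost,x0,method='Nelder-Mead',options=dict(initial_simplex=s,xatol=1e-4,fatol=1e-4))
def box(x,y,yaw,z0,z1,lx,ly):
    C,S=np.cos(yaw),np.sin(yaw)
    return [[x+C*a-S*b,y+S*a+C*b,z] for a in(-lx/2,lx/2) for b in(-ly/2,ly/2) for z in(z0,z1)]
E
python3 - <<'E'
from h import *
im,c=snap('wrist')
for nm,f,x0 in [('spatula_grip',lambda p:box(p[0],p[1],p[2],.078,.158,.014,.022),[.462,-.345,-.35])]:
    d=r.cut_out(nm,'wrist')[0]; s=hull_fit(d['mask'],f,x0,c,True,[.01,.01,.1]); print(nm,s.x,1-s.fun)
d=r.cut_out('spatula_grip','wrist')[0]
s=hull_fit(d['mask'],lambda p:box(p[0],p[1],p[2],p[3]-.08,p[3],.014,.022),[.462,-.345,-.35,.158],c,True,[.01,.01,.1,.01]);print(s.x,1-s.fun)
# orange pixels in colour
h=cv2.cvtColor(im,cv2.COLOR_BGR2HSV); m=(h[...,0]<16)&(h[...,1]>170)&(h[...,2]>80); q=np.zeros_like(m); q[120:175,315:380]=m[120:175,315:380]; print(q.sum(),d['mask'].sum())
s=hull_fit(q,lambda p:box(p[0],p[1],p[2],.078,.158,.014,.022),[.462,-.345,-.35],c,True,[.01,.01,.1]);print(s.x,1-s.fun)
# holder top from white px
t=[d for d in r.cut_out('tumbler','wrist')]
for d in t[:2]:
    g=lambda p:[[p[0]+.038*np.cos(a),p[1]+.038*np.sin(a),.085] for a in np.linspace(0,6.28,24)]+[[p[0]+.032*np.cos(a),p[1]+.032*np.sin(a),0] for a in np.linspace(0,6.28,24)]
    s=hull_fit(d['mask'],g,[.577,-.36],c,True,[.01,.01]);print('tum',d['p'],s.x,1-s.fun)
for d in r.cut_out('holder','wrist')[:1]:
    m=d['mask']|q; s=hull_fit(m,lambda p:box(p[0],p[1],p[2],0,.078,.036,.05)+box(.462,-.345,-.35,.078,.158,.014,.022),[.462,-.34,-.35],c,True,[.01,.01,.1]);print('holder',s.x,1-s.fun)
cv2.imwrite('pics/w3c.png',cv2.resize(im[100:190,300:420],None,fx=6,fy=6,interpolation=cv2.INTER_CUBIC))
E
```

```text
spatula_grip [ 0.46798757 -0.35055338 -0.32518963] 0.8427184466019417
[ 0.46792677 -0.35022098 -0.35713769  0.16108587] 0.8317399617590823
417 436
[ 0.4679749  -0.3513432  -0.31370572] 0.8128654970760234
tum 0.82 [ 0.577 -0.36 ] 0.0
tum 0.68 [ 0.58057344 -0.36400621] 0.9411911911911912
holder [ 0.46757473 -0.35147954 -0.32836044] 0.8842821782178217
```

View pics/w3c.png

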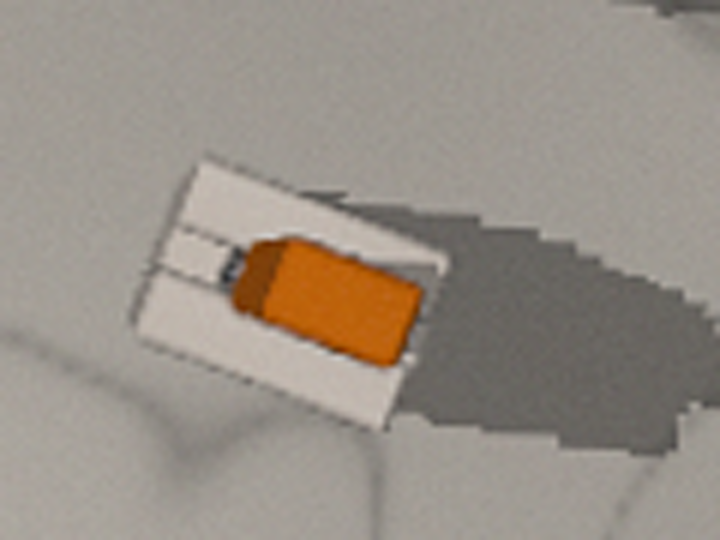

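Emit:
{"op": "servo_tool", "data": {
  "targets": [
    {"dx":6.7,"dy":-3.45,"dz":-4,"spin":-0.33,"grip":100},
    {"dx":6.7,"dy":-3.45,"dz":-6,"spin":-0.33,"grip":100},
    {"dx":6.7,"dy":-3.45,"dz":-8,"spin":-0.33,"grip":100},
    {"dx":6.7,"dy":-3.45,"dz":-10,"spin":-0.33,"grip":100},
    {"dx":6.7,"dy":-3.45,"dz":-12,"spin":-0.33,"grip":100},
    {"dx":6.7,"dy":-3.45,"dz":-14,"spin":-0.33,"grip":100},
    {"dx":6.7,"dy":-3.45,"dz":-16,"spin":-0.33,"grip":100},
    {"dx":6.7,"dy":-3.45,"dz":-18,"spin":-0.33,"grip":100},
    {"dx":6.7,"dy":-3.45,"dz":-19,"spin":-0.33,"grip":60},
    {"dx":6.7,"dy":-3.45,"dz":-19,"spin":-0.33,"grip":20}
  ],
  "squeeze": 15
}}

```text
time_s: 5.63
tcp_pos: [0.4659, -0.351, 0.1123]
eef_rot: [-180.0, 0.3, -18.7]
contact_force: [0.0, -0.1, -0.4]
gripper_width: 0.0793
```

Emit:
{"op": "servo_tool", "data": {
  "targets": [
    {"dx":0,"dy":0,"dz":0,"spin":0,"grip":10},
    {"dx":0,"dy":0,"dz":0,"spin":0,"grip":10},
    {"dx":0,"dy":0,"dz":0,"spin":0,"grip":10},
    {"dx":0,"dy":0,"dz":0,"spin":0,"grip":10},
    {"dx":0,"dy":0,"dz":0,"spin":0,"grip":10},
    {"dx":0,"dy":0,"dz":1,"spin":0,"grip":10},
    {"dx":0,"dy":0,"dz":2,"spin":0,"grip":10},
    {"dx":0,"dy":0,"dz":3,"spin":0,"grip":10},
    {"dx":0,"dy":0,"dz":4,"spin":0,"grip":10},
    {"dx":0,"dy":0,"dz":4,"spin":0,"grip":10}
  ]
}}

```text
time_s: 6.47
tcp_pos: [0.4687, -0.3525, 0.158]
eef_rot: [180.0, -0.3, -18.6]
contact_force: [0.2, -0.1, 0.6]
gripper_width: 0.0135
```

Run:
```python
from h import *
im,c=snap('scene'); im2,_=snap('wrist'); print(r.get_state()['gripper_width'],r.get_state()['tcp_pos'])
a=cv2.resize(im[250:370,150:280],(520,480),interpolation=cv2.INTER_CUBIC); b=im2[200:400,210:430]; b=cv2.resize(b,(280,254)); o=np.zeros((480,800,3),np.uint8); o[:,:520]=a; o[:254,520:]=b; cv2.imwrite('pics/s4.png',o)
```

```text
0.009756437804590365 [ 0.46761155 -0.35178754  0.1555786 ]
```

View pics/s4.png

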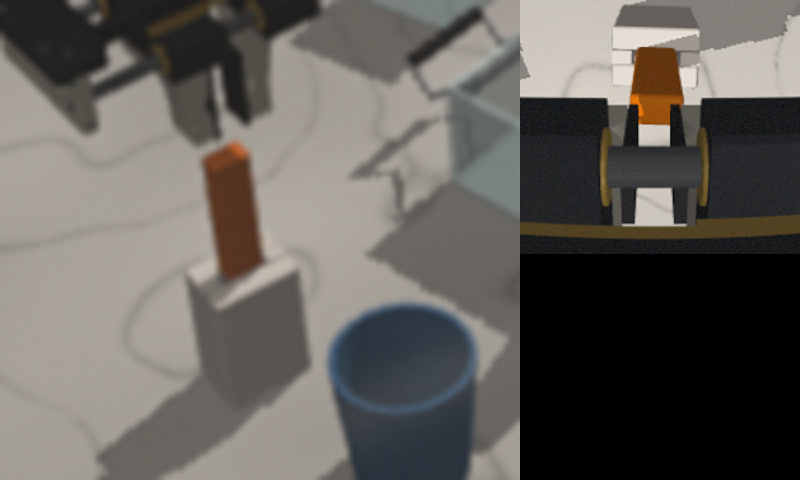

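Emit:
{"op": "servo_tool", "data": {
  "targets": [
    {"dx":0,"dy":0,"dz":0,"spin":0,"grip":60},
    {"dx":0,"dy":0,"dz":0,"spin":0,"grip":60},
    {"dx":0,"dy":0,"dz":0,"spin":0,"grip":60},
    {"dx":0,"dy":0,"dz":0,"spin":0,"grip":60},
    {"dx":0,"dy":0,"dz":0,"spin":0,"grip":60},
    {"dx":0,"dy":0,"dz":0,"spin":0,"grip":60},
    {"dx":0,"dy":0,"dz":-1.5,"spin":0,"grip":60},
    {"dx":0,"dy":0,"dz":-3,"spin":0,"grip":60},
    {"dx":0,"dy":0,"dz":-4,"spin":0,"grip":60},
    {"dx":0,"dy":0,"dz":-4,"spin":0,"grip":60}
  ]
}}

```text
time_s: 7.4
tcp_pos: [0.4658, -0.351, 0.1124]
eef_rot: [-180.0, 0.2, -18.7]
contact_force: [-0.7, 0.3, -0.5]
gripper_width: 0.0526
```

Emit:
{"op": "servo_tool", "data": {
  "targets": [
    {"dx":0,"dy":0,"dz":0,"spin":0,"grip":10},
    {"dx":0,"dy":0,"dz":0,"spin":0,"grip":10},
    {"dx":0,"dy":0,"dz":0,"spin":0,"grip":10},
    {"dx":0,"dy":0,"dz":0,"spin":0,"grip":10},
    {"dx":0,"dy":0,"dz":0,"spin":0,"grip":10},
    {"dx":0,"dy":0,"dz":0,"spin":0,"grip":10},
    {"dx":0,"dy":0,"dz":0,"spin":0,"grip":10},
    {"dx":0,"dy":0,"dz":0,"spin":0,"grip":10},
    {"dx":0,"dy":0,"dz":0,"spin":0,"grip":10},
    {"dx":0,"dy":0,"dz":0,"spin":0,"grip":10}
  ]
}}

```text
time_s: 8.23
tcp_pos: [0.4675, -0.3519, 0.1152]
eef_rot: [180.0, -0.0, -18.7]
contact_force: [-0.2, 1.2, 4.6]
gripper_width: 0.022
```

Emit:
{"op": "servo_tool", "data": {
  "targets": [
    {"dx":0,"dy":0,"dz":1,"spin":0,"grip":10},
    {"dx":0,"dy":0,"dz":2,"spin":0,"grip":10},
    {"dx":0,"dy":0,"dz":3,"spin":0,"grip":10},
    {"dx":0,"dy":0,"dz":4,"spin":0,"grip":10},
    {"dx":0,"dy":0,"dz":5,"spin":0,"grip":10},
    {"dx":0,"dy":0,"dz":6,"spin":0,"grip":10},
    {"dx":0,"dy":0,"dz":6.3,"spin":0,"grip":10},
    {"dx":0,"dy":0,"dz":6.3,"spin":0,"grip":10},
    {"dx":0,"dy":0,"dz":6.3,"spin":0,"grip":10},
    {"dx":0,"dy":0,"dz":6.3,"spin":0,"grip":10}
  ],
  "squeeze": 20
}}

```text
time_s: 9.07
tcp_pos: [0.4669, -0.3515, 0.1772]
eef_rot: [-180.0, 0.1, -18.7]
contact_force: [-0.2, -0.4, -1.2]
gripper_width: 0.0218
```

Run:
```python
from h import *
im,c=snap('scene','s5.png'); print(r.get_state()['tcp_pos'],r.get_state()['gripper_width'])
print([(round(d['p'],2),d['extent']) for d in r.cut_out('spatula','scene')])
cv2.imwrite('pics/s5c.png',cv2.resize(im[240:360,150:280],(520,480),interpolation=cv2.INTER_CUBIC))
```

```text
[ 0.46686848 -0.35149584  0.17705005] 0.021977679682231417
[(0.72, [198.6, 263.6, 217.6, 319.6])]
```

View pics/s5c.png

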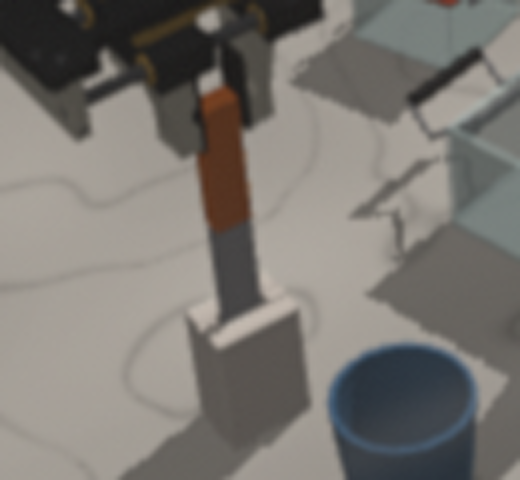

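Emit:
{"op": "servo_tool", "data": {
  "targets": [
    {"dx":-1.07,"dy":0.37,"dz":-0.05,"spin":0,"grip":10},
    {"dx":-2.14,"dy":0.73,"dz":-0.2,"spin":0,"grip":10},
    {"dx":-3.2,"dy":1.1,"dz":-0.4,"spin":0,"grip":10},
    {"dx":-4.2,"dy":1.44,"dz":-0.6,"spin":0,"grip":10},
    {"dx":-5,"dy":1.7,"dz":-0.85,"spin":0,"grip":10},
    {"dx":-5.8,"dy":2,"dz":-1.1,"spin":0,"grip":10},
    {"dx":-6.4,"dy":2.2,"dz":-1.4,"spin":0,"grip":10},
    {"dx":-7.0,"dy":2.4,"dz":-1.7,"spin":0,"grip":10},
    {"dx":-7.5,"dy":2.55,"dz":-2.0,"spin":0,"grip":10},
    {"dx":-7.9,"dy":2.7,"dz":-2.3,"spin":0,"grip":10}
  ],
  "squeeze": 8
}}

```text
time_s: 10.0
tcp_pos: [0.3878, -0.3246, 0.1546]
eef_rot: [180.0, -0.0, -18.7]
contact_force: [0.3, 0.6, 0.7]
gripper_width: 0.0218
```

Emit:
{"op": "servo_tool", "data": {
  "targets": [
    {"dx":0,"dy":0,"dz":0,"spin":0,"grip":10},
    {"dx":0,"dy":0,"dz":0,"spin":0,"grip":10},
    {"dx":0,"dy":0,"dz":0,"spin":0,"grip":10},
    {"dx":0,"dy":0,"dz":1,"spin":0,"grip":10},
    {"dx":0,"dy":0,"dz":2,"spin":0,"grip":10},
    {"dx":0,"dy":0,"dz":4,"spin":0,"grip":10},
    {"dx":0,"dy":0,"dz":6,"spin":0,"grip":10},
    {"dx":0,"dy":0,"dz":8,"spin":0,"grip":10},
    {"dx":0,"dy":0,"dz":9,"spin":0,"grip":10},
    {"dx":0,"dy":0,"dz":9,"spin":0,"grip":10}
  ],
  "squeeze": 50
}}

```text
time_s: 10.83
tcp_pos: [0.3896, -0.3254, 0.2479]
eef_rot: [180.0, -0.3, -18.7]
contact_force: [1.0, -0.0, -1.7]
gripper_width: 0.0214
```

Run:
```python
from h import *
im,c=snap('scene','s6.png'); print(r.get_state()['tcp_pos'],r.get_state()['gripper_width'])
print([(round(d['p'],2),d['extent']) for d in r.cut_out('spatula','scene')])
cv2.imwrite('pics/s6c.png',cv2.resize(im[220:360,150:300],(600,560),interpolation=cv2.INTER_CUBIC))
```

```text
[ 0.38885384 -0.32488764  0.24594807] 0.021839236836949813
[(0.65, [175.4, 215.8, 213.2, 287.0])]
```

View pics/s6c.png

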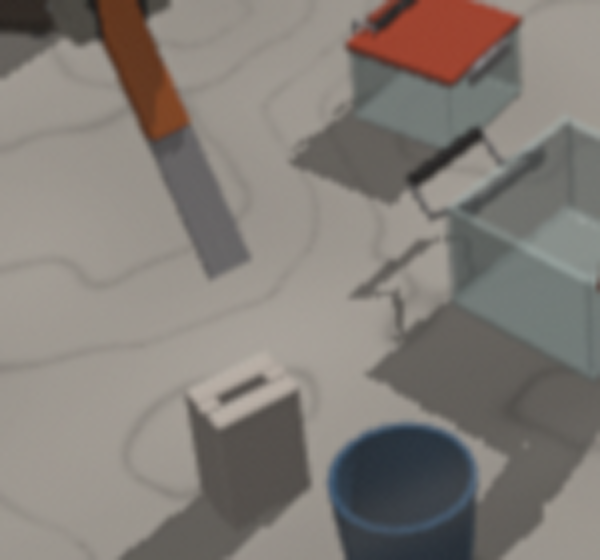

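Run:
```python
from h import *
s=r.get_state(); T=np.array(s['tcp_pos']); ya=np.radians(s['eef_rot'][2]); n=np.array([-np.sin(ya),np.cos(ya),0]);hx=np.array([np.cos(ya),np.sin(ya),0])
c=r.get_calibration('scene')
for u,v in [(207.5,286.75),(192.5,253.75)]:
    o,d=ray(c,(u,v)); P=o+d*(n@(T-o))/(n@d); print(P,'rel fwd',hx@(P-T),'dz',P[2]-T[2])
```

```text
[ 0.47195777 -0.35278466  0.16187021] rel fwd 0.08838169492556026 dz -0.08278754092107304
[ 0.42992983 -0.33857995  0.21972347] rel fwd 0.04401818134181728 dz -0.024934287097208407
```

Emit:
{"op": "servo_tool", "data": {
  "targets": [
    {"dx":1,"dy":0,"dz":5,"spin":0.1,"grip":10},
    {"dx":2,"dy":3,"dz":5,"spin":0.2,"grip":10},
    {"dx":3,"dy":6,"dz":5,"spin":0.3,"grip":10},
    {"dx":3,"dy":9,"dz":5,"spin":0.38,"grip":10},
    {"dx":3,"dy":12,"dz":5,"spin":0.38,"grip":10},
    {"dx":3,"dy":15,"dz":5,"spin":0.38,"grip":10},
    {"dx":3,"dy":18,"dz":5,"spin":0.38,"grip":10},
    {"dx":3,"dy":21,"dz":5,"spin":0.38,"grip":10},
    {"dx":3,"dy":24,"dz":5,"spin":0.38,"grip":10},
    {"dx":3,"dy":27,"dz":5,"spin":0.38,"grip":10}
  ]
}}

```text
time_s: 11.77
tcp_pos: [0.4173, -0.0534, 0.2935]
eef_rot: [180.0, 0.1, 3.1]
contact_force: [1.0, 0.2, -0.3]
gripper_width: 0.0217
```

Emit:
{"op": "servo_tool", "data": {
  "targets": [
    {"dx":0,"dy":3,"dz":0,"spin":0,"grip":10},
    {"dx":0,"dy":6,"dz":0,"spin":0,"grip":10},
    {"dx":0,"dy":9,"dz":0,"spin":0,"grip":10},
    {"dx":0,"dy":12,"dz":0,"spin":0,"grip":10},
    {"dx":0,"dy":15,"dz":0,"spin":0,"grip":10},
    {"dx":-1,"dy":18,"dz":0,"spin":0,"grip":10},
    {"dx":-2,"dy":21,"dz":0,"spin":0,"grip":10},
    {"dx":-2,"dy":22,"dz":0,"spin":0,"grip":10},
    {"dx":-2,"dy":22,"dz":0,"spin":0,"grip":10},
    {"dx":-2,"dy":22,"dz":0,"spin":0,"grip":10}
  ]
}}

```text
time_s: 12.6
tcp_pos: [0.3977, 0.1654, 0.2936]
eef_rot: [179.9, 0.1, 3.2]
contact_force: [1.6, -0.1, -1.8]
gripper_width: 0.0216
```

Run:
```python
from h import *
im,c=snap('wrist','w7.png'); print(r.get_state()['tcp_pos'],r.get_state()['eef_rot'])
np.save('w7c.npy',c['extrinsics'])
for nm in ['tray','cover','cover_lip','tab0_c','tab1_c','tab2_c','tab3_c','spatula']:
    for d in r.cut_out(nm,'wrist')[:2]: print(nm,round(d['p'],2),np.round(d['extent']))
```

```text
[0.39792509 0.1648112  0.29387268] [1.79926002e+02 8.34462550e-02 3.13222768e+00]
cover 0.95 [228.  25. 399. 149.]
cover 0.62 [123. 177. 160. 264.]
cover_lip 0.75 [227.  25. 402. 148.]
tab0_c 0.31 [228.  22. 402. 148.]
tab2_c 0.62 [490.  16. 640. 209.]
spatula 0.65 [291. 122. 343. 319.]
```

View pics/w7.png

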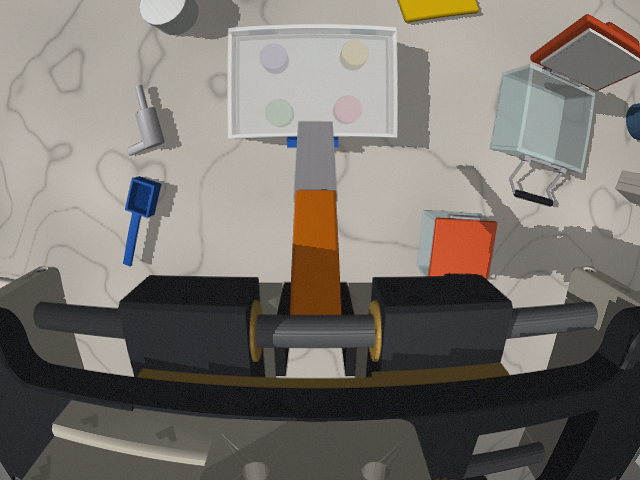

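Run:
```python
from h import *
im=cv2.imread('pics/w7.png'); c=dict(K=r.get_calibration('wrist')['K'],extrinsics=np.load('w7c.npy'))
h=cv2.cvtColor(im,cv2.COLOR_BGR2HSV); m=(h[...,0]>100)&(h[...,0]<130)&(h[...,1]>150); q=np.zeros_like(m); q[125:160,270:360]=m[125:160,270:360]
ys,xs=np.nonzero(q)
L=xs<300; Rr=xs>328
print('left part',xs[L].min(),ys[L].min(),ys[L].max(),'right',xs[Rr].max(),ys[Rr].min(),ys[Rr].max())
lf=atz(c,(xs[L].min(),ys[L].max()+.5),.032,True); rf=atz(c,(xs[Rr].max()+1,ys[Rr].max()+.5),.032,True); print('lip front L,R',lf,rf,'yaw',np.degrees(np.arctan2(lf[0]-rf[0],lf[1]-rf[1])), 'w',np.linalg.norm(lf-rf), 'mid',(lf+rf)/2)
_=r.capture('wrist')
d=r.cut_out('cover','wrist')[0]
s=hull_fit(d['mask'],lambda p:box(p[0],p[1],p[2],0.02,.058,.13,.19),[.535,.175,.05],c,True,[.01,.01,.05]);print('tray',s.x,np.degrees(s.x[2]),1-s.fun)
x,y,a=s.x; print('lip pred',x-.078*np.cos(a),y-.078*np.sin(a))
T=np.array([.3979,.1648,.2939]); ya=np.radians(3.13)
n=np.array([-np.sin(ya),np.cos(ya),0]);hx=np.array([np.cos(ya),np.sin(ya),0])
for u,v in [(300,122),(332,122),(316,190)]:
    # depth from hypotheses dz=-.083
    P=atz(c,(u,v),T[2]-(.083 if v<150 else .025),True); print('blade',hx@(P-T),n@(P-T))
c0=r.get_calibration('top')
```

```text
left part 287 137 146 right 337 137 146
lip front L,R [0.4640894  0.20215603 0.032     ] [0.4673498  0.14230756 0.032     ] yaw -3.118253605771181 w 0.0599372148897876 mid [0.4657196  0.17223179 0.032     ]
tray [0.54341907 0.17806804 0.05906503] 3.38417694531207 0.9459459459459459
lip pred 0.4655550864653613 0.17346364650861765
blade 0.08679735875257147 0.011548878914049567
blade 0.08683452403371927 -0.010675045284694864
blade 0.04592944771208033 0.0006512612127272867
```

Emit:
{"op": "servo_tool", "data": {
  "targets": [
    {"dx":-2.5,"dy":0.8,"dz":-1,"spin":0,"grip":10},
    {"dx":-2.5,"dy":0.8,"dz":-3.5,"spin":0,"grip":10},
    {"dx":-2.5,"dy":0.8,"dz":-6,"spin":0,"grip":10},
    {"dx":-2.5,"dy":0.8,"dz":-8.5,"spin":0,"grip":10},
    {"dx":-2.5,"dy":0.8,"dz":-11,"spin":0,"grip":10},
    {"dx":-2.5,"dy":0.8,"dz":-13.5,"spin":0,"grip":10},
    {"dx":-2.5,"dy":0.8,"dz":-16,"spin":0,"grip":10},
    {"dx":-2.5,"dy":0.8,"dz":-18,"spin":0,"grip":10},
    {"dx":-2.5,"dy":0.8,"dz":-19,"spin":0,"grip":10},
    {"dx":-2.5,"dy":0.8,"dz":-19,"spin":0,"grip":10}
  ]
}}

```text
time_s: 13.98
tcp_pos: [0.3721, 0.172, 0.1027]
eef_rot: [179.8, 0.2, 3.1]
contact_force: [0.2, -0.5, 0.1]
gripper_width: 0.0213
```

Run:
```python
from h import *
s=r.get_state();print(s['tcp_pos'],s['eef_rot'],s['contact_force'])
im,c=snap('wrist','w8.png'); sc,cs=snap('scene')
T=s['tcp_pos']
a=cv2.resize(im[100:300,220:420],(480,480)); b=cv2.resize(sc[170:270,280:410],(320,246),interpolation=cv2.INTER_CUBIC); o=np.zeros((480,800,3),np.uint8);o[:,:480]=a;o[:246,480:]=b
cv2.imwrite('pics/w8c.png',o)
```

```text
[0.37208691 0.17199667 0.10266745] [179.82818505   0.18011441   3.07931926] [ 0.24417747 -0.49917157  0.13166364]
```

View pics/w8c.png

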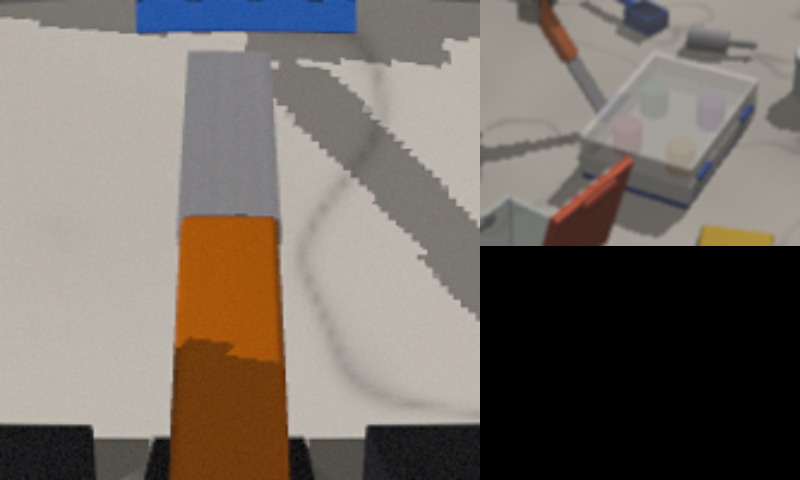

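Emit:
{"op": "servo_tool", "data": {
  "targets": [
    {"dx":0.5,"dy":0.03,"dz":0,"spin":0,"grip":10},
    {"dx":1.0,"dy":0.05,"dz":0,"spin":0,"grip":10},
    {"dx":1.3,"dy":0.07,"dz":0,"spin":0,"grip":10},
    {"dx":1.3,"dy":0.07,"dz":0,"spin":0,"grip":10},
    {"dx":1.3,"dy":0.07,"dz":0.4,"spin":0,"grip":10},
    {"dx":1.3,"dy":0.07,"dz":0.8,"spin":0,"grip":10},
    {"dx":1.3,"dy":0.07,"dz":1.2,"spin":0,"grip":10},
    {"dx":1.3,"dy":0.07,"dz":1.6,"spin":0,"grip":10},
    {"dx":1.3,"dy":0.07,"dz":2.0,"spin":0,"grip":10},
    {"dx":1.3,"dy":0.07,"dz":2.0,"spin":0,"grip":10}
  ],
  "squeeze": 55
}}

```text
time_s: 14.92
tcp_pos: [0.3867, 0.1743, 0.1259]
eef_rot: [-179.9, -0.1, 3.1]
contact_force: [-0.5, 0.1, -0.2]
gripper_width: 0.0217
```

Run:
```python
from h import *
s=r.get_state();print(s['tcp_pos'],s['contact_force'])
im,c=snap('wrist'); sc,cs=snap('scene')
a=cv2.resize(im[60:240,200:420],(440,360)); b=cv2.resize(sc[170:270,280:410],(360,277),interpolation=cv2.INTER_CUBIC); o=np.zeros((360,800,3),np.uint8);o[:,:440]=a;o[:277,440:]=b
cv2.imwrite('pics/w9c.png',o)
```

```text
[0.38668051 0.17429919 0.12585181] [-0.48334511  0.10381251 -0.1884797 ]
```

View pics/w9c.png

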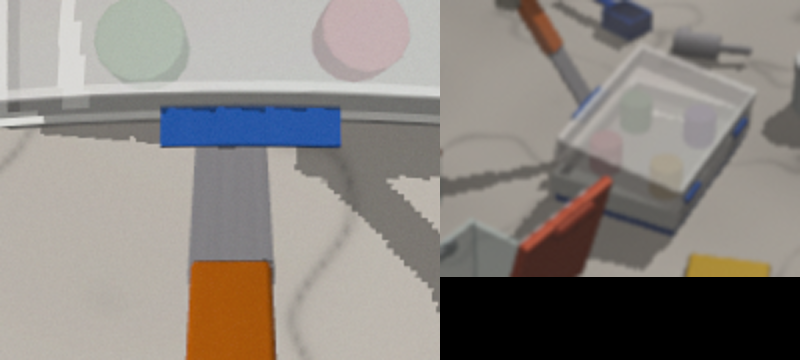

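Emit:
{"op": "servo_tool", "data": {
  "targets": [
    {"dx":0.23,"dy":0.01,"dz":1.5,"spin":0,"grip":10},
    {"dx":0.62,"dy":0.03,"dz":2.9,"spin":0,"grip":10},
    {"dx":1.2,"dy":0.06,"dz":4.3,"spin":0,"grip":10},
    {"dx":1.9,"dy":0.1,"dz":5.6,"spin":0,"grip":10},
    {"dx":2.75,"dy":0.15,"dz":6.9,"spin":0,"grip":10},
    {"dx":3.7,"dy":0.2,"dz":8.05,"spin":0,"grip":10},
    {"dx":4.8,"dy":0.26,"dz":9.1,"spin":0,"grip":10},
    {"dx":6.0,"dy":0.33,"dz":10.0,"spin":0,"grip":10},
    {"dx":7.25,"dy":0.4,"dz":10.8,"spin":0,"grip":10},
    {"dx":8.6,"dy":0.47,"dz":11.5,"spin":0,"grip":10}
  ]
}}

```text
time_s: 15.85
tcp_pos: [0.4729, 0.1788, 0.2402]
eef_rot: [-180.0, -0.0, 3.1]
contact_force: [0.1, 0.2, -0.8]
gripper_width: 0.0218
```

Emit:
{"op": "servo_tool", "data": {
  "targets": [
    {"dx":1.3,"dy":0.07,"dz":0.2,"spin":0,"grip":10},
    {"dx":2.6,"dy":0.14,"dz":0.3,"spin":0,"grip":10},
    {"dx":3.9,"dy":0.21,"dz":0.3,"spin":0,"grip":10},
    {"dx":5.2,"dy":0.28,"dz":0.3,"spin":0,"grip":10},
    {"dx":6.5,"dy":0.35,"dz":0.3,"spin":0,"grip":10},
    {"dx":7.8,"dy":0.42,"dz":0.3,"spin":0,"grip":10},
    {"dx":9.1,"dy":0.49,"dz":0.3,"spin":0,"grip":10},
    {"dx":10.4,"dy":0.56,"dz":0.3,"spin":0,"grip":10},
    {"dx":11.6,"dy":0.63,"dz":0.3,"spin":0,"grip":10},
    {"dx":11.6,"dy":0.63,"dz":0.3,"spin":0,"grip":10}
  ]
}}

```text
time_s: 16.68
tcp_pos: [0.59, 0.185, 0.2415]
eef_rot: [179.9, 0.0, 3.1]
contact_force: [0.4, 0.2, -1.0]
gripper_width: 0.0215
```

Run:
```python
from h import *
s=r.get_state();print(s['tcp_pos'],s['contact_force'],s['gripper_width'])
sc,cs=snap('scene'); im,c=snap('wrist')
a=cv2.resize(im[0:320,100:540],(440,320)); b=cv2.resize(sc[120:270,260:420],(360,337),interpolation=cv2.INTER_CUBIC); o=np.zeros((340,800,3),np.uint8);o[:320,:440]=a;o[:337,440:]=b
cv2.imwrite('pics/w10c.png',o)
for nm in ['tray','tab0_c','tab1_c','tab2_c','tab3_c','cover']: print(nm,[(round(d['p'],2),np.round(d['extent'])) for d in r.cut_out(nm,'scene')][:2])
```

```text
[0.5900149  0.18500488 0.24153746] [ 0.40239832  0.17962209 -1.01051459] 0.021479314409625066
tray [(0.8, array([321., 197., 431., 253.]))]
tab0_c [(0.67, array([335., 218., 344., 235.]))]
tab1_c [(0.43, array([346., 204., 354., 220.]))]
tab2_c [(0.6, array([356., 223., 368., 243.])), (0.35, array([404., 186., 431., 204.]))]
tab3_c [(0.75, array([369., 211., 382., 225.])), (0.49, array([252., 236., 339., 313.]))]
cover [(0.74, array([367., 197., 440., 255.])), (0.52, array([327., 163., 354., 185.]))]
```

View pics/w10c.png

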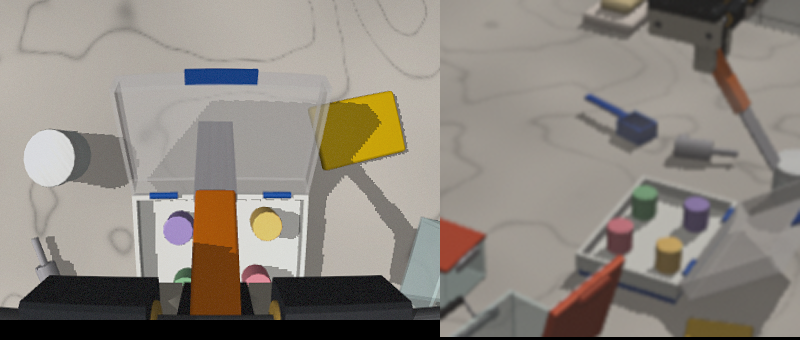

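Emit:
{"op": "servo_tool", "data": {
  "targets": [
    {"dx":0,"dy":0,"dz":3,"spin":0,"grip":10},
    {"dx":0,"dy":-1,"dz":6,"spin":0,"grip":10},
    {"dx":-1,"dy":-3,"dz":9,"spin":-0.02,"grip":10},
    {"dx":-2,"dy":-6,"dz":10,"spin":-0.054,"grip":10},
    {"dx":-3,"dy":-9,"dz":10,"spin":-0.054,"grip":10},
    {"dx":-4,"dy":-12,"dz":10,"spin":-0.054,"grip":10},
    {"dx":-5,"dy":-15,"dz":10,"spin":-0.054,"grip":10},
    {"dx":-6,"dy":-18,"dz":10,"spin":-0.054,"grip":10},
    {"dx":-7,"dy":-21,"dz":10,"spin":-0.054,"grip":10},
    {"dx":-8,"dy":-24,"dz":10,"spin":-0.054,"grip":10}
  ]
}}

```text
time_s: 17.92
tcp_pos: [0.5072, -0.0562, 0.3433]
eef_rot: [-180.0, -0.1, 0.0]
contact_force: [1.1, -0.3, -0.7]
gripper_width: 0.0214
```

Emit:
{"op": "servo_tool", "data": {
  "targets": [
    {"dx":-1,"dy":-3.5,"dz":0,"spin":0,"grip":10},
    {"dx":-2,"dy":-7,"dz":0,"spin":0,"grip":10},
    {"dx":-3,"dy":-10.5,"dz":0,"spin":0,"grip":10},
    {"dx":-3.7,"dy":-14,"dz":0,"spin":0,"grip":10},
    {"dx":-3.7,"dy":-17.5,"dz":0,"spin":0,"grip":10},
    {"dx":-3.7,"dy":-21,"dz":0,"spin":0,"grip":10},
    {"dx":-3.7,"dy":-24.5,"dz":-1,"spin":0,"grip":10},
    {"dx":-3.7,"dy":-28,"dz":-3,"spin":0,"grip":10},
    {"dx":-3.7,"dy":-31,"dz":-6,"spin":0,"grip":10},
    {"dx":-3.7,"dy":-31,"dz":-8,"spin":0,"grip":10}
  ]
}}

```text
time_s: 18.75
tcp_pos: [0.4701, -0.3686, 0.2601]
eef_rot: [-180.0, 0.1, -0.2]
contact_force: [-0.6, 1.3, -1.7]
gripper_width: 0.0214
```

Run:
```python
from h import *
s=r.get_state();print(s['tcp_pos'],s['eef_rot'],s['gripper_width'])
im,c=snap('wrist','w11.png')
g=lambda p:[[p[0]+.038*np.cos(a),p[1]+.038*np.sin(a),.085] for a in np.linspace(0,6.28,24)]+[[p[0]+.032*np.cos(a),p[1]+.032*np.sin(a),0] for a in np.linspace(0,6.28,24)]
for d in r.cut_out('tumbler','wrist')[:3]:
    m=d['mask']; print(d['p'],d['extent'])
    ys,xs=np.nonzero(m); P=atz(c,(xs.mean(),ys.mean()),.06,True)
    s=hull_fit(m,g,P[:2],c,True,[.01,.01]);print('tum',s.x,1-s.fun)
h=cv2.cvtColor(im,cv2.COLOR_BGR2HSV)
d=r.cut_out('spatula','wrist'); print([(x['p'],x['extent']) for x in d])
for x in d[:1]:
    ys,xs=np.nonzero(x['mask']); v=ys.min()+2; u=xs[ys<v+2].mean(); T=r.get_state()['tcp_pos']; print('tip',atz(c,(u,v-2),T[2]-.083,True)-T)
```

```text
[ 0.47013421 -0.36858246  0.26008915] [-1.79986949e+02  1.00870042e-01 -1.65062535e-01] 0.021433788934060193
0.78 [272.1, 66.3, 349.4, 138.4]
tum [ 0.58060812 -0.36441167] 0.8234474522292994
0.78 [392.5, 32.7, 475.9, 105.6]
tum [ 0.62149189 -0.49202917] 0.9547920433996383
0.33 [289.8, 124.4, 340.5, 317.9]
tum [ 0.40327398 -0.36713719] 0.39271467562460627
[(0.72, [291.5, 118.3, 342.4, 315.1])]
tip [ 0.08831205 -0.00323287 -0.083     ]
```

Emit:
{"op": "servo_tool", "data": {
  "targets": [
    {"dx":0.2,"dy":0.45,"dz":-2.5,"spin":0,"grip":10},
    {"dx":0.2,"dy":0.45,"dz":-5,"spin":0,"grip":10},
    {"dx":0.2,"dy":0.45,"dz":-7.2,"spin":0,"grip":10},
    {"dx":0.2,"dy":0.45,"dz":-7.7,"spin":0,"grip":10},
    {"dx":1.0,"dy":0.45,"dz":-8.7,"spin":0,"grip":10},
    {"dx":1.8,"dy":0.45,"dz":-9.7,"spin":0,"grip":10},
    {"dx":2.6,"dy":0.45,"dz":-10.7,"spin":0,"grip":10},
    {"dx":3.4,"dy":0.45,"dz":-11.7,"spin":0,"grip":10},
    {"dx":4.2,"dy":0.45,"dz":-12.7,"spin":0,"grip":10},
    {"dx":4.2,"dy":0.45,"dz":-12.7,"spin":0,"grip":10}
  ]
}}

```text
time_s: 19.73
tcp_pos: [0.5139, -0.3599, 0.133]
eef_rot: [-179.9, 0.2, 0.0]
contact_force: [-0.3, -1.1, -1.3]
gripper_width: 0.0216
```

Emit:
{"op": "servo_tool", "data": {
  "targets": [
    {"dx":0.5,"dy":0,"dz":0,"spin":0,"grip":10},
    {"dx":1.0,"dy":0,"dz":0.1,"spin":0,"grip":10},
    {"dx":1.6,"dy":0,"dz":0.5,"spin":0,"grip":10},
    {"dx":2.3,"dy":0,"dz":1,"spin":0,"grip":10},
    {"dx":3,"dy":0,"dz":1.5,"spin":0,"grip":10},
    {"dx":3.8,"dy":0,"dz":1.9,"spin":0,"grip":10},
    {"dx":4.6,"dy":0,"dz":2.3,"spin":0,"grip":10},
    {"dx":5.4,"dy":0,"dz":2.6,"spin":0,"grip":10},
    {"dx":6.2,"dy":0,"dz":2.8,"spin":0,"grip":10},
    {"dx":6.9,"dy":0,"dz":3,"spin":0,"grip":10}
  ],
  "squeeze": 8
}}

```text
time_s: 20.57
tcp_pos: [0.5832, -0.3605, 0.166]
eef_rot: [180.0, -0.0, 0.0]
contact_force: [-0.7, -0.7, -1.9]
gripper_width: 0.022
```

Run:
```python
from h import *
s=r.get_state();print(s['tcp_pos'],s['contact_force'],s['gripper_width'])
sc,cs=snap('scene','s12.png')
T=s['tcp_pos']
for d in r.cut_out('spatula','scene')[:2]:
    x=d['extent'];print(d['p'],x); ys,xs=np.nonzero(d['mask']); P=np.c_[xs,ys].astype(float); vx,vy,x0,y0=cv2.fitLine(P.astype(np.float32),cv2.DIST_L2,0,.01,.01).ravel()
    for v in (ys.min(),ys.max()):
        u=x0+vx*(v-y0)/vy; o,dd=ray(cs,(u,v)); t=(T[1]-o[1])/dd[1]; print(u,v,(o+dd*t)-T)
```

```text
[ 0.58321181 -0.36051035  0.16600201] [-0.68008973 -0.70078155 -1.87771831] 0.022002006982558366
0.91 [250.2, 291.9, 264.3, 346.8]
250.10821618390685 292 [0.00329053 0.         0.0413475 ]
260.19465847194505 348 [ 0.01703793  0.         -0.10383368]
```

Emit:
{"op": "servo_tool", "data": {
  "targets": [
    {"dx":-1,"dy":-0.1,"dz":0,"spin":0,"grip":10},
    {"dx":-2,"dy":-0.2,"dz":0,"spin":0,"grip":10},
    {"dx":-3,"dy":-0.3,"dz":0,"spin":0,"grip":10},
    {"dx":-3.6,"dy":-0.3,"dz":-0.5,"spin":0,"grip":10},
    {"dx":-3.6,"dy":-0.3,"dz":-1.5,"spin":0,"grip":10},
    {"dx":-3.6,"dy":-0.3,"dz":-2.5,"spin":0,"grip":10},
    {"dx":-3.6,"dy":-0.3,"dz":-3.5,"spin":0,"grip":10},
    {"dx":-3.6,"dy":-0.3,"dz":-4.1,"spin":0,"grip":10},
    {"dx":-3.6,"dy":-0.3,"dz":-4.6,"spin":0,"grip":10},
    {"dx":-3.6,"dy":-0.3,"dz":-4.6,"spin":0,"grip":10}
  ]
}}

```text
time_s: 21.5
tcp_pos: [0.546, -0.3632, 0.1179]
eef_rot: [-180.0, 0.1, 0.0]
contact_force: [-0.0, -0.7, -0.7]
gripper_width: 0.0221
```

Run:
```python
from h import *
s=r.get_state();print(s['tcp_pos'],s['contact_force'],s['gripper_width'])
sc,cs=snap('scene','s13.png')
T=s['tcp_pos']
for d in r.cut_out('spatula','scene')[:2]:
    x=d['extent'];print(d['p'],x); ys,xs=np.nonzero(d['mask']); P=np.c_[xs,ys].astype(float); vx,vy,x0,y0=cv2.fitLine(P.astype(np.float32),cv2.DIST_L2,0,.01,.01).ravel()
    for v in (ys.min(),ys.max()):
        u=x0+vx*(v-y0)/vy; o,dd=ray(cs,(u,v)); t=(T[1]-o[1])/dd[1]; print(u,v,(o+dd*t)-T)
cv2.imwrite('pics/s13c.png',cv2.resize(sc[260:400,180:320],(560,560),interpolation=cv2.INTER_CUBIC))
```

```text
[ 0.54595875 -0.36323608  0.11792691] [-0.02154104 -0.72458541 -0.66648021] 0.022050999775293897
0.78 [232.6, 304.9, 252.6, 349.2]
235.7737343234554 304 [0.00467392 0.         0.04337148]
244.00565023045476 351 [ 0.01345573  0.         -0.08532831]
```

Emit:
{"op": "servo_tool", "data": {
  "targets": [
    {"dx":0,"dy":0,"dz":0,"spin":0,"grip":50},
    {"dx":0,"dy":0,"dz":0,"spin":0,"grip":80},
    {"dx":0,"dy":0,"dz":0,"spin":0,"grip":80},
    {"dx":0,"dy":0,"dz":0,"spin":0,"grip":80},
    {"dx":0,"dy":0,"dz":0,"spin":0,"grip":80},
    {"dx":0,"dy":0,"dz":0,"spin":0,"grip":80},
    {"dx":0,"dy":0,"dz":2,"spin":0,"grip":80},
    {"dx":0,"dy":0,"dz":5,"spin":0,"grip":80},
    {"dx":0,"dy":0,"dz":9,"spin":0,"grip":80},
    {"dx":0,"dy":0,"dz":13,"spin":0,"grip":80}
  ]
}}

```text
time_s: 22.43
tcp_pos: [0.5455, -0.3633, 0.2506]
eef_rot: [-180.0, 0.1, 0.0]
contact_force: [1.5, -0.1, 0.7]
gripper_width: 0.0697
```

Emit:
{"op": "servo_tool", "data": {
  "targets": [
    {"dx":0,"dy":2,"dz":7,"spin":0,"grip":80},
    {"dx":0,"dy":5,"dz":10,"spin":0,"grip":80},
    {"dx":0,"dy":9,"dz":10,"spin":0,"grip":80},
    {"dx":0,"dy":13,"dz":10,"spin":0,"grip":80},
    {"dx":0,"dy":17,"dz":10,"spin":0,"grip":80},
    {"dx":-1,"dy":21,"dz":10,"spin":0,"grip":80},
    {"dx":-2,"dy":25,"dz":10,"spin":0,"grip":80},
    {"dx":-3,"dy":28,"dz":10,"spin":0,"grip":80},
    {"dx":-4,"dy":31,"dz":10,"spin":0,"grip":80},
    {"dx":-5,"dy":34,"dz":10,"spin":0,"grip":80}
  ]
}}

```text
time_s: 23.27
tcp_pos: [0.4952, -0.0216, 0.3501]
eef_rot: [-180.0, -0.0, 0.1]
contact_force: [1.1, 0.2, -0.8]
gripper_width: 0.0701
```

Run:
```python
from h import *
s=r.get_state();print(s['tcp_pos'],s['contact_force'],s['gripper_width'])
sc,cs=snap('scene','s14.png'); im,c=snap('wrist','w14.png'); np.save('w14c.npy',c['extrinsics'])
a=cv2.resize(sc[150:400,180:440],(416,400),interpolation=cv2.INTER_CUBIC); b=cv2.resize(im[0:320,64:576],(384,240)); o=np.zeros((400,800,3),np.uint8);o[:,:416]=a;o[:240,416:]=b
cv2.imwrite('pics/s14c.png',o)
for n in ['scene','wrist']:
  for nm in ['canister','clip_lid','bail_bar','spatula','tab0_c','tab1_c','tab2_c','tab3_c']: print(n,nm,[(round(d['p'],2),np.round(d['extent'])) for d in r.cut_out(nm,n)][:2])
```

```text
[ 0.49519978 -0.02160643  0.35008807] [ 1.06365278  0.15100164 -0.75586398] 0.07009239528802369
scene canister [(0.76, array([252., 234., 338., 315.]))]
scene clip_lid [(0.96, array([299., 235., 340., 295.])), (0.63, array([240., 215., 279., 241.]))]
scene bail_bar [(0.58, array([252., 251., 269., 268.])), (0.26, array([231., 302., 252., 350.]))]
scene spatula [(0.55, array([229., 303., 252., 350.])), (0.53, array([252., 236., 342., 316.]))]
scene tab0_c [(0.69, array([337., 218., 343., 234.])), (0.48, array([366., 177., 391., 193.]))]
scene tab1_c [(0.68, array([345., 203., 356., 220.]))]
scene tab2_c [(0.52, array([354., 224., 368., 239.])), (0.44, array([250., 238., 339., 316.]))]
scene tab3_c [(0.71, array([367., 208., 382., 223.]))]
wrist canister [(0.89, array([350.,  78., 495., 256.])), (0.75, array([291., 261., 350., 317.]))]
wrist clip_lid [(0.61, array([286., 272., 347., 316.]))]
wrist bail_bar [(0.62, array([363., 238., 410., 253.]))]
wrist spatula [(0.83, array([552., 154., 599., 189.]))]
wrist tab0_c [(0.55, array([195., 176., 218., 195.]))]
wrist tab1_c [(0.69, array([141., 185., 170., 206.]))]
wrist tab2_c [(0.68, array([189., 130., 221., 149.]))]
wrist tab3_c [(0.94, array([130., 137., 161., 162.]))]
```

View pics/s14c.png

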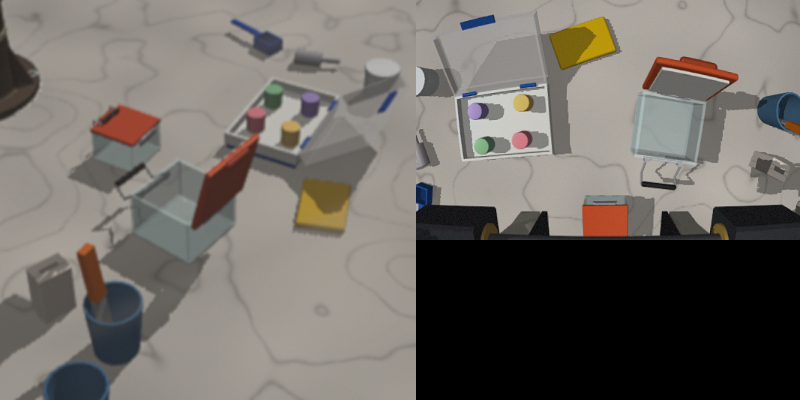

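```bash
cat > tabs.py <<'E'
from h import *
def cyl(p): return [[p[0]+.016*np.cos(a),p[1]+.016*np.sin(a),z] for a in np.linspace(0,6.28,20) for z in (.015,.049)]
def tabs(cam,c,fish):
    out={}
    for i in range(4):
        for d in r.cut_out('tab%d_c'%i,cam)[:1]:
            ys,xs=np.nonzero(d['mask']); P=atz(c,(xs.mean(),ys.mean()),.035,fish)
            s=hull_fit(d['mask'],cyl,P[:2],c,fish,[.008,.008]); out[i]=(np.round(s.x,4),round(1-s.fun,2),round(d['p'],2))
    return out
E
python3 - <<'E'
from tabs import *
K=r.get_calibration('wrist')['K']; c=dict(K=K,extrinsics=np.load('w14c.npy'))
r.capture('wrist'); print(r.get_state()['tcp_pos']); c=r.get_calibration('wrist'); print('w',tabs('wrist',c,True))
ct=r.get_calibration('top'); r.capture('top'); print('t',tabs('top',ct,False))
q=[]
for cc,f,pp in [(c,True,[(352,205),(443,213),(367,124),(451,136)]),(ct,False,[(323,256),(366,259),(328.5,211),(371.5,216)])]:
    P=np.array([atz(cc,p,.076,f) for p in pp]); print(np.round(P[:,:2],3).tolist(),'ctr',P.mean(0),'yaw',np.degrees(np.arctan2(*(P[2]+P[3]-P[0]-P[1])[1::-1])),np.linalg.norm(P[0]-P[1]),np.linalg.norm(P[0]-P[2]))
d=r.cut_out('bail_bar','wrist')[0]; ys,xs=np.nonzero(d['mask']); print(xs.mean(),ys.mean(),atz(c,(xs.mean(),ys.mean()),.054,True))
im=cv2.imread('pics/w14.png'); cv2.imwrite('pics/w14c.png',cv2.resize(im[65:265,335:505],None,fx=3.4,fy=3,interpolation=cv2.INTER_CUBIC))
E
```

```text
[ 0.4962751  -0.02354656  0.34976813]
w {0: (array([0.5122, 0.1341]), np.float64(0.85), 0.68), 1: (array([0.5037, 0.2126]), np.float64(0.92), 0.76), 2: (array([0.5805, 0.1301]), np.float64(0.92), 0.83), 3: (array([0.57  , 0.2234]), np.float64(0.97), 0.71)}
t {1: (array([0.7164, 0.2288]), np.float64(0.1), 0.3), 3: (array([0.6496, 0.3702]), np.float64(0.46), 0.3)}
[[0.493, -0.069], [0.484, -0.188], [0.593, -0.086], [0.584, -0.194]] ctr [ 0.53839645 -0.13421674  0.076     ] yaw -6.560316764566236 0.11964886830482907 0.10170799962888212
[[0.475, -0.07], [0.47, -0.177], [0.589, -0.081], [0.579, -0.19]] ctr [ 0.52848414 -0.12955068  0.076     ] yaw -6.058693764026229 0.10723768007715508 0.11440194855734943
383.69832402234636 248.27653631284917 [ 0.43067332 -0.11548559  0.054     ]
```

```bash
cat > can.py <<'E'
from h import *
from scipy.optimize import minimize
def can_parts(p):
    x,y,a,phi=p; C,S=np.cos(a),np.sin(a)
    W=lambda q:[x+C*q[0]-S*q[1],y+S*q[0]+C*q[1],q[2]]
    body=[W((i,j,k)) for i in(-.055,.055) for j in(-.055,.055) for k in(0,.076)]
    lid=[]
    for l in(0,.114):
        for t in(0,.01):
            for j in(-.057,.057): lid.append(W((.057-l*np.cos(phi)+t*np.sin(phi),j,.076+l*np.sin(phi)+t*np.cos(phi))))
    return body,lid
def ren(p,c,f,sh):
    m=np.zeros(sh,np.uint8)
    for h in can_parts(p):
        P=np.array([proj(c,q,f) for q in h],np.float32); cv2.fillConvexPoly(m,np.round(cv2.convexHull(P)*16).astype(np.int32),1,shift=4)
    return m>0
def fit(views,x0):
    def cost(p):
        t=0
        for m,c,f in views:
            g=ren(p,c,f,m.shape); t+=1-(g&m).sum()/(g|m).sum()
        return t/len(views)
    s=np.array([x0]+[np.array(x0)+np.eye(4)[i]*[.01,.01,.1,.2][i] for i in range(4)])
    return minimize(cost,x0,method='Nelder-Mead',options=dict(initial_simplex=s,xatol=2e-4,fatol=1e-4,maxiter=300))
E
python3 - <<'E'
from can import *
x0=[.532,-.129,-.107,1.9]; V=[]
for n,f in [('wrist',True),('scene',False),('top',False)]:
    im,c=snap(n)
    g0=ren(x0,c,f,im.shape[:2])
    best=None
    for d in r.cut_out('canister',n):
        iou=(d['mask']&g0).sum()/(d['mask']|g0).sum()
        if best is None or iou>best[0]: best=(iou,d['mask'],d['p'])
    b2=[d['mask'] for d in r.cut_out('clip_lid',n) if (d['mask']&g0).sum()>.5*d['mask'].sum()]
    if best is None: print(n,'none');continue
    m=best[1].copy()
    for b in b2[:1]: m|=b
    s=fit([(m,c,f)],x0); print(n,round(best[0],2),len(b2),np.round(s.x,4),1-s.fun); V.append((m,c,f))
s=fit(V,x0); print('all',s.x,1-s.fun)
E
```

```text
wrist 0.89 1 [ 0.534  -0.1275 -0.1076  1.8202] 0.9166548947591467
scene 0.89 1 [ 0.5342 -0.1281 -0.0786  1.8261] 0.928345626975764
top 0.44 1 [ 0.533  -0.1263 -0.1116  1.8309] 0.4633105802047781
all [ 0.5339532  -0.12776595 -0.10987493  1.82963921] 0.7677683905900785
```

Emit:
{"op": "servo_tool", "data": {
  "targets": [
    {"dx":0.6,"dy":4,"dz":0,"spin":-0.108,"grip":58},
    {"dx":1.2,"dy":8,"dz":0,"spin":-0.108,"grip":58},
    {"dx":1.7,"dy":12,"dz":-2,"spin":-0.108,"grip":58},
    {"dx":1.7,"dy":15.7,"dz":-5,"spin":-0.108,"grip":58},
    {"dx":1.7,"dy":15.7,"dz":-9,"spin":-0.108,"grip":58},
    {"dx":1.7,"dy":15.7,"dz":-13,"spin":-0.108,"grip":58},
    {"dx":1.7,"dy":15.7,"dz":-17,"spin":-0.108,"grip":58},
    {"dx":1.7,"dy":15.7,"dz":-19,"spin":-0.108,"grip":58},
    {"dx":1.7,"dy":15.7,"dz":-20,"spin":-0.108,"grip":58},
    {"dx":1.7,"dy":15.7,"dz":-20,"spin":-0.108,"grip":58}
  ]
}}

```text
time_s: 26.0
tcp_pos: [0.5122, 0.1329, 0.1477]
eef_rot: [179.9, 0.2, -6.2]
contact_force: [-0.7, -1.1, 1.2]
gripper_width: 0.0511
```

Run:
```python
from tabs import *
s=r.get_state();print(s['tcp_pos'],s['eef_rot'],s['gripper_width'])
r.capture('wrist'); print(tabs('wrist',r.get_calibration('wrist'),True))
r.capture('scene'); print(tabs('scene',r.get_calibration('scene'),False))
```

```text
[0.51220961 0.13286767 0.14774213] [179.8513541    0.1805851   -6.17961454] 0.05108544285352638
{0: (array([0.5134, 0.1357]), np.float64(0.9), 0.72), 1: (array([0.5033, 0.214 ]), np.float64(0.88), 0.9), 2: (array([0.5799, 0.1315]), np.float64(0.93), 0.93), 3: (array([0.5714, 0.224 ]), np.float64(0.93), 0.85)}
{0: (array([0.5133, 0.1302]), np.float64(0.89), 0.75), 1: (array([0.5043, 0.2093]), np.float64(0.89), 0.64), 2: (array([0.513 , 0.1305]), np.float64(0.66), 0.55), 3: (array([0.57  , 0.2213]), np.float64(0.71), 0.73)}
```

Emit:
{"op": "servo_tool", "data": {
  "targets": [
    {"dx":0.1,"dy":0.1,"dz":-3,"spin":0,"grip":55},
    {"dx":0.1,"dy":0.1,"dz":-6,"spin":0,"grip":55},
    {"dx":0.1,"dy":0.1,"dz":-9,"spin":0,"grip":55},
    {"dx":0.1,"dy":0.1,"dz":-11,"spin":0,"grip":55},
    {"dx":0.1,"dy":0.1,"dz":-11.8,"spin":0,"grip":50},
    {"dx":0.1,"dy":0.1,"dz":-11.8,"spin":0,"grip":25},
    {"dx":0.1,"dy":0.1,"dz":-11.8,"spin":0,"grip":25},
    {"dx":0.1,"dy":0.1,"dz":-11.8,"spin":0,"grip":25},
    {"dx":0.1,"dy":0.1,"dz":-11.8,"spin":0,"grip":25},
    {"dx":0.1,"dy":0.1,"dz":-11.8,"spin":0,"grip":25}
  ],
  "squeeze": 15
}}

```text
time_s: 27.33
tcp_pos: [0.515, 0.135, 0.0331]
eef_rot: [-179.9, -0.1, -6.2]
contact_force: [0.6, 0.8, -0.1]
gripper_width: 0.0229
```

Emit:
{"op": "servo_tool", "data": {
  "targets": [
    {"dx":0,"dy":0,"dz":0,"spin":0,"grip":25},
    {"dx":0,"dy":0,"dz":0,"spin":0,"grip":25},
    {"dx":0,"dy":0,"dz":2,"spin":0,"grip":25},
    {"dx":0,"dy":0,"dz":5,"spin":0,"grip":25},
    {"dx":0,"dy":0,"dz":8,"spin":0,"grip":25},
    {"dx":0,"dy":0,"dz":11,"spin":0,"grip":25},
    {"dx":0,"dy":-2,"dz":12,"spin":0,"grip":25},
    {"dx":0,"dy":-5,"dz":12,"spin":0,"grip":25},
    {"dx":1,"dy":-8,"dz":12,"spin":0,"grip":25},
    {"dx":2,"dy":-11,"dz":12,"spin":0,"grip":25}
  ]
}}

```text
time_s: 28.17
tcp_pos: [0.5342, 0.0237, 0.1528]
eef_rot: [-179.9, -0.1, -6.1]
contact_force: [1.0, 0.7, -0.7]
gripper_width: 0.0221
```

Run:
```python
from tabs import *
im,c=snap('wrist','w15.png'); print(tabs('wrist',c,True))
im,c=snap('scene','s15.png'); print(tabs('scene',c,False))
```

```text
{0: (array([0.5131, 0.1337]), np.float64(0.63), 0.97), 1: (array([0.5044, 0.2149]), np.float64(0.68), 0.84), 2: (array([0.5791, 0.1302]), np.float64(0.91), 0.85), 3: (array([0.5698, 0.2215]), np.float64(0.88), 0.75)}
{0: (array([0.5109, 0.1344]), np.float64(0.8), 0.69), 1: (array([0.5045, 0.2053]), np.float64(0.87), 0.49), 2: (array([0.5785, 0.1276]), np.float64(0.86), 0.59), 3: (array([0.57  , 0.2213]), np.float64(0.86), 0.75)}
```

Emit:
{"op": "servo_tool", "data": {
  "targets": [
    {"dx":-0.7,"dy":4,"dz":0,"spin":0.1,"grip":52},
    {"dx":-1.4,"dy":8,"dz":0,"spin":0.16,"grip":52},
    {"dx":-2.1,"dy":11,"dz":-2,"spin":0.16,"grip":52},
    {"dx":-2.1,"dy":11,"dz":-5,"spin":0.16,"grip":52},
    {"dx":-2.1,"dy":11,"dz":-7,"spin":0.16,"grip":52},
    {"dx":-2.1,"dy":11,"dz":-8,"spin":0.16,"grip":52},
    {"dx":-2.1,"dy":11,"dz":-10,"spin":0.16,"grip":52},
    {"dx":-2.1,"dy":11,"dz":-12,"spin":0.16,"grip":52},
    {"dx":-2.1,"dy":11,"dz":-13,"spin":0.16,"grip":52},
    {"dx":-2.1,"dy":11,"dz":-13,"spin":0.16,"grip":45}
  ]
}}

```text
time_s: 29.5
tcp_pos: [0.5121, 0.1338, 0.02]
eef_rot: [179.9, 0.2, 3.0]
contact_force: [-0.9, -0.6, 0.7]
gripper_width: 0.0428
```

Emit:
{"op": "servo_tool", "data": {
  "targets": [
    {"dx":0,"dy":0,"dz":0,"spin":0,"grip":25},
    {"dx":0,"dy":0,"dz":0,"spin":0,"grip":25},
    {"dx":0,"dy":0,"dz":0,"spin":0,"grip":25},
    {"dx":0,"dy":0,"dz":0,"spin":0,"grip":25},
    {"dx":0,"dy":0,"dz":0,"spin":0,"grip":25},
    {"dx":0,"dy":0,"dz":0,"spin":0,"grip":25},
    {"dx":0,"dy":0,"dz":0,"spin":0,"grip":25},
    {"dx":0,"dy":0,"dz":0,"spin":0,"grip":25},
    {"dx":0,"dy":0,"dz":0,"spin":0,"grip":25},
    {"dx":0,"dy":0,"dz":0,"spin":0,"grip":25}
  ]
}}

```text
time_s: 30.33
tcp_pos: [0.514, 0.1348, 0.0228]
eef_rot: [-180.0, -0.1, 3.0]
contact_force: [-0.5, -0.2, 6.9]
gripper_width: 0.0307
```

Emit:
{"op": "servo_tool", "data": {
  "targets": [
    {"dx":0,"dy":0,"dz":2,"spin":0,"grip":25},
    {"dx":0,"dy":0,"dz":5,"spin":0,"grip":25},
    {"dx":0,"dy":0,"dz":9,"spin":0,"grip":25},
    {"dx":0.6,"dy":-3,"dz":11,"spin":-0.03,"grip":25},
    {"dx":1.3,"dy":-7,"dz":11,"spin":-0.06,"grip":25},
    {"dx":2,"dy":-11,"dz":11,"spin":-0.1,"grip":25},
    {"dx":2.7,"dy":-15,"dz":11,"spin":-0.13,"grip":25},
    {"dx":3.4,"dy":-19,"dz":11,"spin":-0.16,"grip":25},
    {"dx":4,"dy":-22.5,"dz":11,"spin":-0.16,"grip":25},
    {"dx":4.2,"dy":-24.1,"dz":11,"spin":-0.16,"grip":25}
  ]
}}

```text
time_s: 31.17
tcp_pos: [0.5552, -0.11, 0.1317]
eef_rot: [180.0, 0.0, -6.3]
contact_force: [0.4, 0.1, -1.5]
gripper_width: 0.0308
```

Run:
```python
from tabs import *
from can import fit,ren
s=r.get_state();print(s['tcp_pos'],s['contact_force'],s['gripper_width'])
im,c=snap('scene','s16.png'); d=tabs('scene',c,False); print(d)
print([(x['p'],x['extent']) for x in r.cut_out('tab0_c','scene')])
```

```text
[ 0.5552173  -0.10999452  0.13169105] [ 0.43251105  0.07972516 -1.49752502] 0.03084031353083495
{0: (array([0.4803, 0.0066]), np.float64(0.65), 0.52), 1: (array([0.5033, 0.2113]), np.float64(0.72), 0.72), 2: (array([0.5792, 0.128 ]), np.float64(0.76), 0.54), 3: (array([0.5701, 0.2213]), np.float64(0.84), 0.55)}
[(0.52, [300.7, 236.5, 308.4, 257.5])]
```

Emit:
{"op": "servo_tool", "data": {
  "targets": [
    {"dx":0,"dy":0,"dz":-1.5,"spin":0,"grip":25},
    {"dx":0,"dy":0,"dz":-3,"spin":0,"grip":25},
    {"dx":0,"dy":0,"dz":-4.6,"spin":0,"grip":25},
    {"dx":0,"dy":0,"dz":-4.6,"spin":0,"grip":25},
    {"dx":0,"dy":0,"dz":-4.6,"spin":0,"grip":50},
    {"dx":0,"dy":0,"dz":-4.6,"spin":0,"grip":52},
    {"dx":0,"dy":0,"dz":-4.6,"spin":0,"grip":52},
    {"dx":0,"dy":0,"dz":-4.6,"spin":0,"grip":52},
    {"dx":0,"dy":0,"dz":-1,"spin":0,"grip":52},
    {"dx":0,"dy":0,"dz":2,"spin":0,"grip":52}
  ]
}}

```text
time_s: 32.3
tcp_pos: [0.5545, -0.1067, 0.1525]
eef_rot: [180.0, 0.1, -6.2]
contact_force: [2.1, 0.1, 0.7]
gripper_width: 0.0459
```

Emit:
{"op": "servo_tool", "data": {
  "targets": [
    {"dx":0.5,"dy":3,"dz":1,"spin":0.04,"grip":52},
    {"dx":1,"dy":7,"dz":1,"spin":0.08,"grip":52},
    {"dx":1.5,"dy":11,"dz":1,"spin":0.12,"grip":52},
    {"dx":2,"dy":15,"dz":1,"spin":0.16,"grip":52},
    {"dx":2.5,"dy":19,"dz":1,"spin":0.16,"grip":52},
    {"dx":2.5,"dy":23,"dz":1,"spin":0.16,"grip":52},
    {"dx":2.5,"dy":23.6,"dz":0,"spin":0.16,"grip":52},
    {"dx":2.5,"dy":23.6,"dz":0,"spin":0.16,"grip":52},
    {"dx":2.5,"dy":23.6,"dz":0,"spin":0.16,"grip":52},
    {"dx":2.5,"dy":23.6,"dz":0,"spin":0.16,"grip":52}
  ]
}}

```text
time_s: 33.13
tcp_pos: [0.5803, 0.1288, 0.1523]
eef_rot: [180.0, -0.0, 3.0]
contact_force: [-0.2, 0.4, -0.3]
gripper_width: 0.0453
```

Run:
```python
from tabs import *
s=r.get_state();print(s['tcp_pos'],s['contact_force'],s['gripper_width'])
im,c=snap('wrist','w17.png'); print(tabs('wrist',c,True))
im,c=snap('scene','s17.png'); d=tabs('scene',c,False); print(d)
print([(x['p'],x['extent']) for x in r.cut_out('tab0_c','scene')])
```

```text
[0.58030432 0.12883902 0.1522714 ] [-0.15572632  0.41734677 -0.26025115] 0.04530483767505923
{1: (array([0.51  , 0.2252]), np.float64(0.05), 0.46), 2: (array([0.5795, 0.1308]), np.float64(0.92), 0.57), 3: (array([0.5689, 0.223 ]), np.float64(0.88), 0.8)}
{1: (array([0.5042, 0.2093]), np.float64(0.85), 0.56), 2: (array([0.5809, 0.1294]), np.float64(0.76), 0.75), 3: (array([0.5726, 0.2165]), np.float64(0.81), 0.61)}
[]
```

Emit:
{"op": "servo_tool", "data": {
  "targets": [
    {"dx":0,"dy":-2.5,"dz":0,"spin":0,"grip":0},
    {"dx":0,"dy":-5,"dz":0,"spin":0,"grip":0},
    {"dx":0,"dy":-5,"dz":-3,"spin":0,"grip":0},
    {"dx":0,"dy":-5,"dz":-5,"spin":0,"grip":0},
    {"dx":0,"dy":-5,"dz":-5,"spin":0,"grip":0},
    {"dx":0,"dy":-5,"dz":-5,"spin":0,"grip":0},
    {"dx":0,"dy":-5,"dz":-5,"spin":0,"grip":0},
    {"dx":0,"dy":-5,"dz":-7,"spin":0,"grip":0},
    {"dx":0,"dy":-5,"dz":-10,"spin":0,"grip":0},
    {"dx":0,"dy":-5,"dz":-11.6,"spin":0,"grip":0}
  ]
}}

```text
time_s: 34.52
tcp_pos: [0.5805, 0.0801, 0.0355]
eef_rot: [-180.0, -0.1, 3.0]
contact_force: [0.1, -0.2, -0.2]
gripper_width: 0.0004
```

Emit:
{"op": "servo_tool", "data": {
  "targets": [
    {"dx":0,"dy":0,"dz":0,"spin":0,"grip":0},
    {"dx":0,"dy":0.4,"dz":0,"spin":0,"grip":0},
    {"dx":0,"dy":0.8,"dz":0,"spin":0,"grip":0},
    {"dx":0,"dy":1.2,"dz":0,"spin":0,"grip":0},
    {"dx":0,"dy":1.6,"dz":0,"spin":0,"grip":0},
    {"dx":0,"dy":2.0,"dz":0,"spin":0,"grip":0},
    {"dx":0,"dy":2.4,"dz":0,"spin":0,"grip":0},
    {"dx":0,"dy":2.8,"dz":0,"spin":0,"grip":0},
    {"dx":0,"dy":2.8,"dz":0,"spin":0,"grip":0},
    {"dx":0,"dy":2.8,"dz":0,"spin":0,"grip":0}
  ]
}}

```text
time_s: 35.35
tcp_pos: [0.5802, 0.1078, 0.0358]
eef_rot: [-180.0, 0.0, 3.0]
contact_force: [0.5, -0.9, -1.0]
gripper_width: 0.0003
```

Run:
```python
from tabs import *
s=r.get_state();print(s['tcp_pos'],s['contact_force'],s['gripper_width'])
im,c=snap('wrist','w18.png'); print(tabs('wrist',c,True))
im,c=snap('scene','s18.png'); d=tabs('scene',c,False); print(d)
```

```text
[0.5802179 0.1077612 0.0357846] [ 0.45138671 -0.90163193 -1.04309645] 0.00034261703493907564
{0: (array([0.7041, 0.1653]), np.float64(0.05), 0.32), 1: (array([0.5063, 0.2193]), np.float64(0.2), 0.97), 2: (array([0.5819, 0.1296]), np.float64(0.35), 0.88), 3: (array([0.5698, 0.2231]), np.float64(0.81), 0.65)}
{2: (array([0.5873, 0.1175]), np.float64(0.31), 0.41), 3: (array([0.5774, 0.2085]), np.float64(0.55), 0.57)}
```

Emit:
{"op": "servo_tool", "data": {
  "targets": [
    {"dx":0,"dy":0.4,"dz":0,"spin":0,"grip":0},
    {"dx":0,"dy":0.4,"dz":0,"spin":0,"grip":0},
    {"dx":0,"dy":-0.4,"dz":0,"spin":0,"grip":0},
    {"dx":0,"dy":-1,"dz":2,"spin":0,"grip":30},
    {"dx":0,"dy":-1,"dz":5,"spin":0,"grip":52},
    {"dx":0,"dy":0,"dz":9,"spin":0,"grip":52},
    {"dx":0,"dy":2.4,"dz":11.6,"spin":0,"grip":52},
    {"dx":0,"dy":2.4,"dz":11.6,"spin":0,"grip":52},
    {"dx":0,"dy":2.4,"dz":11.6,"spin":0,"grip":52},
    {"dx":0,"dy":2.4,"dz":11.6,"spin":0,"grip":52}
  ]
}}

```text
time_s: 36.68
tcp_pos: [0.5797, 0.1312, 0.1515]
eef_rot: [-180.0, 0.0, 3.0]
contact_force: [-0.7, -1.0, -1.2]
gripper_width: 0.0411
```

Run:
```python
from tabs import *
s=r.get_state();print(s['tcp_pos'],s['contact_force'],s['gripper_width'])
im,c=snap('wrist','w19.png'); print(tabs('wrist',c,True))
im,c=snap('scene','s19.png'); d=tabs('scene',c,False); print(d)
cv2.imwrite('pics/w19c.png',np.vstack([im[180:270,290:470],cv2.imread('pics/w18.png')[150:340,230:410]]))
```

```text
[0.579702   0.13117851 0.15145088] [-0.7223371  -1.00715471 -1.17634934] 0.04113654359615364
{0: (array([ 0.5445, -0.1423]), np.float64(0.05), 0.69), 1: (array([0.5067, 0.2196]), np.float64(0.04), 0.4), 2: (array([0.58  , 0.1301]), np.float64(0.9), 0.65), 3: (array([0.5696, 0.2232]), np.float64(0.93), 0.91)}
{1: (array([0.5042, 0.2094]), np.float64(0.9), 0.45), 2: (array([0.5823, 0.1247]), np.float64(0.78), 0.7), 3: (array([0.5705, 0.2161]), np.float64(0.94), 0.45)}
```

View pics/w19c.png

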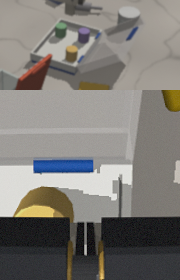

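Emit:
{"op": "servo_tool", "data": {
  "targets": [
    {"dx":0,"dy":0,"dz":-3,"spin":0,"grip":52},
    {"dx":0,"dy":0,"dz":-6,"spin":0,"grip":52},
    {"dx":0,"dy":0,"dz":-8.5,"spin":0,"grip":52},
    {"dx":0,"dy":0,"dz":-10.5,"spin":0,"grip":52},
    {"dx":0,"dy":0,"dz":-12,"spin":0,"grip":52},
    {"dx":0,"dy":0,"dz":-13,"spin":0,"grip":52},
    {"dx":0,"dy":0,"dz":-13,"spin":0,"grip":30},
    {"dx":0,"dy":0,"dz":-13,"spin":0,"grip":25},
    {"dx":0,"dy":0,"dz":-13,"spin":0,"grip":25},
    {"dx":0,"dy":0,"dz":-13,"spin":0,"grip":25}
  ]
}}

```text
time_s: 38.02
tcp_pos: [0.5811, 0.1319, 0.023]
eef_rot: [-180.0, -0.1, 3.0]
contact_force: [-0.2, 0.4, -1.3]
gripper_width: 0.0312
```

Emit:
{"op": "servo_tool", "data": {
  "targets": [
    {"dx":0,"dy":0,"dz":0,"spin":0,"grip":25},
    {"dx":0,"dy":0,"dz":0,"spin":0,"grip":25},
    {"dx":0,"dy":0,"dz":0,"spin":0,"grip":25},
    {"dx":0,"dy":0,"dz":0,"spin":0,"grip":25},
    {"dx":0,"dy":0,"dz":1,"spin":0,"grip":25},
    {"dx":0,"dy":0,"dz":3,"spin":0,"grip":25},
    {"dx":0,"dy":0,"dz":6,"spin":0,"grip":25},
    {"dx":0,"dy":0,"dz":9,"spin":0,"grip":25},
    {"dx":0,"dy":0,"dz":11,"spin":0,"grip":25},
    {"dx":0,"dy":0,"dz":11,"spin":0,"grip":25}
  ]
}}

```text
time_s: 38.85
tcp_pos: [0.5829, 0.1325, 0.1376]
eef_rot: [-179.8, -0.4, 3.0]
contact_force: [1.3, -0.3, -0.7]
gripper_width: 0.031
```

Emit:
{"op": "servo_tool", "data": {
  "targets": [
    {"dx":-0.3,"dy":-3.5,"dz":0.5,"spin":-0.02,"grip":25},
    {"dx":-0.6,"dy":-7,"dz":1,"spin":-0.05,"grip":25},
    {"dx":-1,"dy":-10.5,"dz":1,"spin":-0.08,"grip":25},
    {"dx":-1.5,"dy":-14,"dz":1,"spin":-0.1,"grip":25},
    {"dx":-2,"dy":-17.5,"dz":1,"spin":-0.12,"grip":25},
    {"dx":-2.4,"dy":-21,"dz":1,"spin":-0.14,"grip":25},
    {"dx":-2.7,"dy":-24.5,"dz":1,"spin":-0.16,"grip":25},
    {"dx":-3,"dy":-27.5,"dz":1,"spin":-0.16,"grip":25},
    {"dx":-3,"dy":-28.5,"dz":1,"spin":-0.16,"grip":25},
    {"dx":-3,"dy":-28.5,"dz":1,"spin":-0.16,"grip":25}
  ]
}}

```text
time_s: 39.68
tcp_pos: [0.5495, -0.1557, 0.1417]
eef_rot: [180.0, 0.0, -6.4]
contact_force: [-0.2, 0.2, -0.2]
gripper_width: 0.0308
```

```bash
cat > incan.py <<'E'
from h import *
def incan():
  for n,f in [('wrist',True),('top',False),('scene',False)]:
    im,c=snap(n)
    for i in range(4):
      for d in r.cut_out('tab%d_c'%i,n)[:2]:
        ys,xs=np.nonzero(d['mask']); P=atz(c,(xs.mean(),ys.mean()),.022,f); q=P[:2]-[.534,-.1277]; C,S=np.cos(-.108),np.sin(-.108)
        print(n,i,round(d['p'],2),d['extent'],'tray-frame?' if abs(q).max()>.08 else 'IN', np.round([C*q[0]+S*q[1],-S*q[0]+C*q[1]],3))
E
python3 -c "
from incan import *
s=r.get_state();print(s['tcp_pos'],s['gripper_width']);incan()"
```

```text
[ 0.54949694 -0.15573534  0.14171545] 0.030848536907329985
wrist 0 0.94 [235.2, 211.3, 275.8, 256.4] IN [0.017 0.025]
wrist 1 0.54 [0.0, 86.2, 101.7, 306.5] tray-frame? [0.038 0.255]
wrist 2 0.71 [281.4, 259.7, 352.0, 315.2] IN [-0.033 -0.026]
wrist 2 0.71 [0.0, 88.6, 103.6, 306.1] tray-frame? [0.039 0.255]
wrist 3 0.24 [280.1, 258.0, 350.0, 317.3] IN [-0.034 -0.026]
top 0 0.72 [435.7, 223.1, 454.0, 231.7] tray-frame? [ 0.057 -0.254]
top 0 0.29 [318.8, 226.7, 367.7, 280.1] IN [-0.033 -0.002]
top 1 0.59 [204.6, 235.0, 219.4, 251.5] tray-frame? [-0.068  0.339]
top 2 0.47 [438.6, 226.4, 451.3, 235.1] tray-frame? [ 0.056 -0.255]
scene 0 0.21 [406.5, 184.8, 430.1, 204.8] tray-frame? [0.034 0.534]
scene 1 0.68 [344.5, 204.9, 357.2, 217.9] tray-frame? [-0.076  0.346]
scene 1 0.47 [367.3, 194.6, 439.3, 254.8] tray-frame? [0.077 0.364]
scene 2 0.73 [364.5, 199.1, 433.0, 255.7] tray-frame? [0.077 0.365]
scene 2 0.45 [285.4, 241.4, 300.9, 262.9] tray-frame? [-0.079  0.099]
scene 3 0.47 [367.4, 209.9, 380.8, 223.8] tray-frame? [-0.009  0.362]
scene 3 0.45 [366.9, 197.3, 438.7, 253.5] tray-frame? [0.077 0.366]
```

Emit:
{"op": "servo_tool", "data": {
  "targets": [
    {"dx":0,"dy":0.1,"dz":-2,"spin":0,"grip":25},
    {"dx":0,"dy":0.1,"dz":-4,"spin":0,"grip":25},
    {"dx":0,"dy":0.1,"dz":-5.7,"spin":0,"grip":25},
    {"dx":0,"dy":0.1,"dz":-5.7,"spin":0,"grip":25},
    {"dx":0,"dy":0.1,"dz":-5.7,"spin":0,"grip":50},
    {"dx":0,"dy":0.1,"dz":-5.7,"spin":0,"grip":52},
    {"dx":0,"dy":0.1,"dz":-5.7,"spin":0,"grip":52},
    {"dx":0,"dy":0.1,"dz":-5.7,"spin":0,"grip":52},
    {"dx":0,"dy":0.1,"dz":-2,"spin":0,"grip":52},
    {"dx":0,"dy":0.1,"dz":1,"spin":0,"grip":52}
  ]
}}

```text
time_s: 41.27
tcp_pos: [0.5496, -0.1526, 0.1527]
eef_rot: [180.0, 0.1, -6.2]
contact_force: [1.2, -1.1, 0.1]
gripper_width: 0.0451
```

Emit:
{"op": "servo_tool", "data": {
  "targets": [
    {"dx":0.2,"dy":4,"dz":0,"spin":0.02,"grip":52},
    {"dx":0.4,"dy":8,"dz":0,"spin":0.05,"grip":52},
    {"dx":0.7,"dy":12,"dz":0,"spin":0.08,"grip":52},
    {"dx":1,"dy":16,"dz":0,"spin":0.1,"grip":52},
    {"dx":1.3,"dy":20,"dz":0,"spin":0.13,"grip":52},
    {"dx":1.6,"dy":24,"dz":0,"spin":0.16,"grip":52},
    {"dx":1.9,"dy":28,"dz":0,"spin":0.16,"grip":52},
    {"dx":2,"dy":32,"dz":0,"spin":0.16,"grip":52},
    {"dx":2,"dy":36,"dz":0,"spin":0.16,"grip":52},
    {"dx":2,"dy":37.6,"dz":0,"spin":0.16,"grip":52}
  ]
}}

```text
time_s: 42.1
tcp_pos: [0.5706, 0.228, 0.1526]
eef_rot: [-179.9, -0.1, 3.1]
contact_force: [1.0, -0.7, 0.2]
gripper_width: 0.0457
```

Run:
```python
from tabs import *
im,c=snap('wrist','w20.png'); s=r.get_state();print(s['tcp_pos'],s['contact_force'],s['gripper_width']); print(tabs('wrist',c,True))
im,c=snap('scene','s20.png'); d=tabs('scene',c,False); print(d)
```

```text
[0.57065238 0.22883165 0.15234774] [ 1.59122301  1.71298782 -0.35660765] 0.04544903020726882
{1: (array([0.5075, 0.2131]), np.float64(0.65), 0.79), 2: (array([ 0.5464, -0.1684]), np.float64(0.87), 0.83), 3: (array([0.5698, 0.2234]), np.float64(0.96), 0.8)}
{1: (array([0.5042, 0.2094]), np.float64(0.93), 0.49), 3: (array([0.5698, 0.2211]), np.float64(0.85), 0.65)}
```

Emit:
{"op": "servo_tool", "data": {
  "targets": [
    {"dx":0,"dy":0,"dz":-3,"spin":0,"grip":52},
    {"dx":0,"dy":0,"dz":-6,"spin":0,"grip":52},
    {"dx":0,"dy":0,"dz":-8.5,"spin":0,"grip":52},
    {"dx":0,"dy":0,"dz":-10.5,"spin":0,"grip":52},
    {"dx":0,"dy":0,"dz":-12,"spin":0,"grip":52},
    {"dx":0,"dy":0,"dz":-13,"spin":0,"grip":52},
    {"dx":0,"dy":0,"dz":-13,"spin":0,"grip":30},
    {"dx":0,"dy":0,"dz":-13,"spin":0,"grip":25},
    {"dx":0,"dy":0,"dz":-13,"spin":0,"grip":25},
    {"dx":0,"dy":0,"dz":-13,"spin":0,"grip":25}
  ]
}}

```text
time_s: 43.43
tcp_pos: [0.571, 0.2239, 0.0231]
eef_rot: [-179.9, -0.1, 3.0]
contact_force: [0.3, -0.5, 0.0]
gripper_width: 0.0308
```

Emit:
{"op": "servo_tool", "data": {
  "targets": [
    {"dx":0,"dy":0,"dz":0,"spin":0,"grip":25},
    {"dx":0,"dy":0,"dz":0,"spin":0,"grip":25},
    {"dx":0,"dy":0,"dz":0,"spin":0,"grip":25},
    {"dx":0,"dy":0,"dz":0,"spin":0,"grip":25},
    {"dx":0,"dy":0,"dz":1,"spin":0,"grip":25},
    {"dx":0,"dy":0,"dz":3,"spin":0,"grip":25},
    {"dx":0,"dy":0,"dz":6,"spin":0,"grip":25},
    {"dx":0,"dy":0,"dz":9,"spin":0,"grip":25},
    {"dx":0,"dy":0,"dz":12,"spin":0,"grip":25},
    {"dx":0,"dy":0,"dz":12,"spin":0,"grip":25}
  ]
}}

```text
time_s: 44.27
tcp_pos: [0.5733, 0.2251, 0.1491]
eef_rot: [-179.8, -0.5, 3.1]
contact_force: [1.1, -0.2, 0.1]
gripper_width: 0.0309
```

Emit:
{"op": "servo_tool", "data": {
  "targets": [
    {"dx":-0.5,"dy":-3.5,"dz":0,"spin":-0.02,"grip":25},
    {"dx":-1,"dy":-7,"dz":0,"spin":-0.05,"grip":25},
    {"dx":-1.5,"dy":-10.5,"dz":0,"spin":-0.08,"grip":25},
    {"dx":-2.2,"dy":-14,"dz":0,"spin":-0.1,"grip":25},
    {"dx":-3,"dy":-17.5,"dz":0,"spin":-0.12,"grip":25},
    {"dx":-3.7,"dy":-21,"dz":0,"spin":-0.14,"grip":25},
    {"dx":-4.3,"dy":-24.5,"dz":0,"spin":-0.16,"grip":25},
    {"dx":-5,"dy":-28,"dz":0,"spin":-0.16,"grip":25},
    {"dx":-5.5,"dy":-31,"dz":0,"spin":-0.16,"grip":25},
    {"dx":-5.5,"dy":-32.5,"dz":0,"spin":-0.16,"grip":25}
  ]
}}

```text
time_s: 45.1
tcp_pos: [0.5136, -0.1041, 0.1422]
eef_rot: [-180.0, 0.0, -6.3]
contact_force: [0.0, -0.3, -0.0]
gripper_width: 0.0307
```

Emit:
{"op": "servo_tool", "data": {
  "targets": [
    {"dx":0,"dy":0,"dz":-2,"spin":0,"grip":25},
    {"dx":0,"dy":0,"dz":-4,"spin":0,"grip":25},
    {"dx":0,"dy":0,"dz":-5.7,"spin":0,"grip":25},
    {"dx":0,"dy":0,"dz":-5.7,"spin":0,"grip":25},
    {"dx":0,"dy":0,"dz":-5.7,"spin":0,"grip":50},
    {"dx":0,"dy":0,"dz":-5.7,"spin":0,"grip":52},
    {"dx":0,"dy":0,"dz":-5.7,"spin":0,"grip":52},
    {"dx":0,"dy":0,"dz":-5.7,"spin":0,"grip":52},
    {"dx":0,"dy":0,"dz":-2,"spin":0,"grip":52},
    {"dx":0,"dy":0,"dz":1,"spin":0,"grip":52}
  ]
}}

```text
time_s: 45.93
tcp_pos: [0.5146, -0.1016, 0.1528]
eef_rot: [180.0, 0.1, -6.2]
contact_force: [1.7, -0.2, 0.7]
gripper_width: 0.0457
```

Emit:
{"op": "servo_tool", "data": {
  "targets": [
    {"dx":0,"dy":4,"dz":0,"spin":0.02,"grip":52},
    {"dx":0,"dy":8,"dz":0,"spin":0.05,"grip":52},
    {"dx":-0.2,"dy":12,"dz":0,"spin":0.08,"grip":52},
    {"dx":-0.4,"dy":16,"dz":0,"spin":0.1,"grip":52},
    {"dx":-0.6,"dy":20,"dz":0,"spin":0.13,"grip":52},
    {"dx":-0.8,"dy":24,"dz":0,"spin":0.16,"grip":52},
    {"dx":-1,"dy":28,"dz":0,"spin":0.16,"grip":52},
    {"dx":-1,"dy":31.4,"dz":0,"spin":0.16,"grip":52},
    {"dx":-1,"dy":31.4,"dz":0,"spin":0.16,"grip":52},
    {"dx":-1,"dy":31.4,"dz":0,"spin":0.16,"grip":52}
  ]
}}

```text
time_s: 46.77
tcp_pos: [0.5051, 0.2146, 0.1523]
eef_rot: [-180.0, -0.0, 3.2]
contact_force: [-1.5, -0.9, 0.5]
gripper_width: 0.0454
```

Run:
```python
from tabs import *
im,c=snap('wrist','w21.png'); s=r.get_state();print(s['tcp_pos'],s['contact_force'],s['gripper_width']); print(tabs('wrist',c,True))
im,c=snap('scene','s21.png'); d=tabs('scene',c,False); print(d)
```

```text
[0.50504893 0.21326716 0.15213063] [-0.09788117 -0.58547683 -0.3395523 ] 0.04560347030819649
{1: (array([0.4962, 0.2364]), np.float64(0.97), 0.85), 2: (array([ 0.5494, -0.1625]), np.float64(0.88), 0.45)}
{0: (array([ 0.4872, -0.2933]), np.float64(0.43), 0.28), 1: (array([0.499 , 0.2307]), np.float64(0.71), 0.54), 3: (array([ 0.5214, -0.1132]), np.float64(0.86), 0.67)}
```

Emit:
{"op": "servo_tool", "data": {
  "targets": [
    {"dx":-0.5,"dy":2.1,"dz":-2,"spin":0,"grip":52},
    {"dx":-0.5,"dy":2.1,"dz":-5,"spin":0,"grip":52},
    {"dx":-0.5,"dy":2.1,"dz":-6,"spin":0,"grip":52},
    {"dx":-0.5,"dy":2.1,"dz":-6,"spin":0,"grip":52},
    {"dx":-0.5,"dy":2.1,"dz":-6,"spin":0,"grip":52},
    {"dx":-0.5,"dy":2.1,"dz":-6,"spin":0,"grip":52},
    {"dx":-0.5,"dy":2.1,"dz":-6,"spin":0,"grip":52},
    {"dx":-0.5,"dy":2.1,"dz":-6,"spin":0,"grip":52},
    {"dx":-0.5,"dy":2.1,"dz":-6,"spin":0,"grip":52},
    {"dx":-0.5,"dy":2.1,"dz":-6,"spin":0,"grip":52}
  ]
}}

```text
time_s: 48.1
tcp_pos: [0.5005, 0.2336, 0.0924]
eef_rot: [-180.0, -0.0, 3.0]
contact_force: [-0.1, -0.6, 0.5]
gripper_width: 0.0453
```

Run:
```python
from tabs import *
im,c=snap('wrist','w22.png'); s=r.get_state();print(s['tcp_pos'],s['contact_force'],s['gripper_width'])
print(tabs('wrist',c,True).get(1))
im,c=snap('scene'); print(tabs('scene',c,False).get(1))
im,c=snap('top'); print(tabs('top',c,False).get(1))
```

```text
[0.5004113  0.23356466 0.09220831] [ 0.16907084 -0.14616876 -0.72567679] 0.045749375636916986
(array([0.4959, 0.2365]), np.float64(0.94), 0.61)
(array([0.6793, 0.1857]), np.float64(0.11), 0.68)
(array([ 0.5907, -0.3602]), np.float64(0.24), 0.32)
```

Emit:
{"op": "servo_tool", "data": {
  "targets": [
    {"dx":-0.4,"dy":0,"dz":-2,"spin":0,"grip":52},
    {"dx":-0.4,"dy":0,"dz":-4,"spin":0,"grip":52},
    {"dx":-0.4,"dy":0,"dz":-5.5,"spin":0,"grip":52},
    {"dx":-0.4,"dy":0,"dz":-6.5,"spin":0,"grip":52},
    {"dx":-0.4,"dy":0,"dz":-7,"spin":0,"grip":52},
    {"dx":-0.4,"dy":0,"dz":-7,"spin":0,"grip":30},
    {"dx":-0.4,"dy":0,"dz":-7,"spin":0,"grip":25},
    {"dx":-0.4,"dy":0,"dz":-7,"spin":0,"grip":25},
    {"dx":-0.4,"dy":0,"dz":-7,"spin":0,"grip":25},
    {"dx":-0.4,"dy":0,"dz":-7,"spin":0,"grip":25}
  ]
}}

```text
time_s: 49.68
tcp_pos: [0.4967, 0.2339, 0.0225]
eef_rot: [-179.9, -0.1, 3.0]
contact_force: [0.4, 0.1, 0.9]
gripper_width: 0.0314
```

Emit:
{"op": "servo_tool", "data": {
  "targets": [
    {"dx":0,"dy":0,"dz":0,"spin":0,"grip":25},
    {"dx":0,"dy":0,"dz":0,"spin":0,"grip":25},
    {"dx":0,"dy":0,"dz":0,"spin":0,"grip":25},
    {"dx":0,"dy":0,"dz":0,"spin":0,"grip":25},
    {"dx":0,"dy":0,"dz":1,"spin":0,"grip":25},
    {"dx":0,"dy":0,"dz":3,"spin":0,"grip":25},
    {"dx":0,"dy":0,"dz":6,"spin":0,"grip":25},
    {"dx":0,"dy":0,"dz":9,"spin":0,"grip":25},
    {"dx":0,"dy":0,"dz":12,"spin":0,"grip":25},
    {"dx":0,"dy":0,"dz":12,"spin":0,"grip":25}
  ]
}}

```text
time_s: 50.52
tcp_pos: [0.4989, 0.2352, 0.1483]
eef_rot: [-179.7, -0.4, 3.0]
contact_force: [1.4, -0.0, -0.6]
gripper_width: 0.0309
```

Emit:
{"op": "servo_tool", "data": {
  "targets": [
    {"dx":0.1,"dy":-4,"dz":0,"spin":-0.02,"grip":25},
    {"dx":0.2,"dy":-8,"dz":0,"spin":-0.05,"grip":25},
    {"dx":0.3,"dy":-12,"dz":0,"spin":-0.08,"grip":25},
    {"dx":0.5,"dy":-16,"dz":0,"spin":-0.1,"grip":25},
    {"dx":0.7,"dy":-20,"dz":0,"spin":-0.12,"grip":25},
    {"dx":0.9,"dy":-24,"dz":0,"spin":-0.14,"grip":25},
    {"dx":1.1,"dy":-28,"dz":0,"spin":-0.16,"grip":25},
    {"dx":1.3,"dy":-32,"dz":0,"spin":-0.16,"grip":25},
    {"dx":1.4,"dy":-36,"dz":0,"spin":-0.16,"grip":25},
    {"dx":1.4,"dy":-38.2,"dz":0,"spin":-0.16,"grip":25}
  ]
}}

```text
time_s: 51.35
tcp_pos: [0.5094, -0.1518, 0.1419]
eef_rot: [180.0, 0.0, -6.3]
contact_force: [0.3, 0.5, -0.3]
gripper_width: 0.0311
```

```bash
python3 -c "
from incan import *
s=r.get_state();print(s['tcp_pos'],s['gripper_width']);incan()" | grep -v tray-f
```

```text
[ 0.50937328 -0.15178033  0.1418668 ] 0.031076385977013826
wrist 0 0.78 [231.0, 164.8, 273.7, 208.4] IN [0.017 0.025]
wrist 1 0.67 [280.4, 256.6, 352.7, 316.0] IN [-0.073 -0.026]
wrist 2 0.75 [231.4, 164.5, 278.9, 207.8] IN [0.017 0.025]
wrist 2 0.69 [290.4, 165.2, 332.5, 204.6] IN [ 0.017 -0.022]
wrist 3 0.64 [232.3, 209.0, 273.6, 257.2] IN [-0.022  0.025]
scene 0 0.53 [251.3, 235.6, 341.8, 315.5] IN [-0.012  0.03 ]
scene 3 0.59 [288.2, 270.3, 303.1, 285.1] IN [-0.02   0.023]
```

Emit:
{"op": "servo_tool", "data": {
  "targets": [
    {"dx":0,"dy":0,"dz":-2,"spin":0,"grip":25},
    {"dx":0,"dy":0,"dz":-4,"spin":0,"grip":25},
    {"dx":0,"dy":0,"dz":-5.7,"spin":0,"grip":25},
    {"dx":0,"dy":0,"dz":-5.7,"spin":0,"grip":25},
    {"dx":0,"dy":0,"dz":-5.7,"spin":0,"grip":50},
    {"dx":0,"dy":0,"dz":-5.7,"spin":0,"grip":52},
    {"dx":0,"dy":0,"dz":-5.7,"spin":0,"grip":52},
    {"dx":0,"dy":0,"dz":-5.7,"spin":0,"grip":52},
    {"dx":0,"dy":0,"dz":-2,"spin":0,"grip":52},
    {"dx":0,"dy":0,"dz":1,"spin":0,"grip":52}
  ]
}}

```text
time_s: 52.93
tcp_pos: [0.5096, -0.1487, 0.1528]
eef_rot: [180.0, 0.1, -6.2]
contact_force: [2.4, 0.2, -0.1]
gripper_width: 0.0453
```

Emit:
{"op": "servo_tool", "data": {
  "targets": [
    {"dx":0,"dy":0,"dz":4,"spin":0,"grip":0},
    {"dx":0,"dy":0,"dz":8,"spin":0,"grip":0},
    {"dx":0,"dy":0,"dz":9,"spin":0,"grip":0},
    {"dx":3,"dy":0.2,"dz":9,"spin":0,"grip":0},
    {"dx":7,"dy":0.5,"dz":9,"spin":0,"grip":0},
    {"dx":11,"dy":0.9,"dz":9,"spin":0,"grip":0},
    {"dx":13.9,"dy":0.9,"dz":9,"spin":0,"grip":0},
    {"dx":13.9,"dy":0.9,"dz":6,"spin":0,"grip":0},
    {"dx":13.9,"dy":0.9,"dz":3,"spin":0,"grip":0},
    {"dx":13.9,"dy":0.9,"dz":0.3,"spin":0,"grip":0}
  ]
}}

```text
time_s: 53.77
tcp_pos: [0.6497, -0.1393, 0.1535]
eef_rot: [-180.0, -0.0, -6.2]
contact_force: [-0.2, 0.2, -0.6]
gripper_width: 0.0006
```

```bash
python3 -c "
from incan import *
s=r.get_state();print(s['tcp_pos'],s['contact_force'],s['gripper_width']);incan()" | grep -v tray-f
```

```text
[ 0.64966763 -0.13934394  0.15350792] [-0.22993516  0.19728961 -0.55225154] 0.0005770031070552169
top 0 0.69 [328.6, 223.5, 339.7, 235.8] IN [0.015 0.026]
top 1 0.49 [344.2, 239.5, 361.0, 248.8] IN [-0.023 -0.023]
top 2 0.65 [348.1, 227.9, 357.7, 238.4] IN [ 0.016 -0.021]
```

Emit:
{"op": "servo_tool", "data": {
  "targets": [
    {"dx":-1.7,"dy":0.18,"dz":0,"spin":0,"grip":0},
    {"dx":-3.1,"dy":0.34,"dz":0.45,"spin":0,"grip":0},
    {"dx":-4.56,"dy":0.5,"dz":0.6,"spin":0,"grip":0},
    {"dx":-5.76,"dy":0.62,"dz":0.6,"spin":0,"grip":0},
    {"dx":-6.77,"dy":0.73,"dz":0.4,"spin":0,"grip":0},
    {"dx":-7.9,"dy":0.86,"dz":0.05,"spin":0,"grip":0},
    {"dx":-8.86,"dy":0.96,"dz":-0.4,"spin":0,"grip":0},
    {"dx":-9.74,"dy":1.06,"dz":-0.95,"spin":0,"grip":0},
    {"dx":-10.66,"dy":1.16,"dz":-1.7,"spin":0,"grip":0},
    {"dx":-11.37,"dy":1.23,"dz":-2.45,"spin":0,"grip":0}
  ]
}}

```text
time_s: 55.35
tcp_pos: [0.5351, -0.1272, 0.1301]
eef_rot: [-180.0, -0.0, -6.2]
contact_force: [1.3, 0.8, 0.8]
gripper_width: 0.0005
```

Run:
```python
from can import *
s=r.get_state();print(s['tcp_pos'],s['contact_force'])
im,c=snap('scene','s24.png')
for d in r.cut_out('clip_lid','scene')[:3]: print(d['p'],d['extent'])
for a in (1.8,1.3,.9,.6,.3,0):
    P=np.array([proj(c,q) for q in can_parts([.534,-.1277,-.108,a])[1]]); print(a,np.round([*P.min(0),*P.max(0)]))
```

```text
[ 0.53511347 -0.12715395  0.13014006] [1.28427593 0.82787833 0.75999811]
0.75 [229.9, 303.2, 249.0, 350.5]
0.7 [270.8, 232.9, 330.0, 292.3]
0.59 [238.5, 223.4, 265.4, 239.8]
1.8 [298. 231. 343. 294.]
1.3 [286. 222. 332. 292.]
0.9 [272. 222. 331. 291.]
0.6 [265. 227. 331. 291.]
0.3 [260. 234. 330. 291.]
0 [259. 244. 329. 291.]
```

Lid is following (about 0.6 rad, force 1.5 N). Continue down to shut.

Emit:
{"op": "servo_tool", "data": {
  "targets": [
    {"dx":-0.6,"dy":0.07,"dz":-0.85,"spin":0,"grip":0},
    {"dx":-1.05,"dy":0.11,"dz":-1.6,"spin":0,"grip":0},
    {"dx":-1.35,"dy":0.15,"dz":-2.3,"spin":0,"grip":0},
    {"dx":-1.6,"dy":0.17,"dz":-3.0,"spin":0,"grip":0},
    {"dx":-1.75,"dy":0.19,"dz":-3.6,"spin":0,"grip":0},
    {"dx":-1.84,"dy":0.2,"dz":-4.0,"spin":0,"grip":0},
    {"dx":-1.84,"dy":0.2,"dz":-4.3,"spin":0,"grip":0},
    {"dx":-1.84,"dy":0.2,"dz":-4.4,"spin":0,"grip":0},
    {"dx":-1.84,"dy":0.2,"dz":-4.4,"spin":0,"grip":0},
    {"dx":-1.84,"dy":0.2,"dz":-4.4,"spin":0,"grip":0}
  ]
}}

```text
time_s: 56.28
tcp_pos: [0.5175, -0.1252, 0.0864]
eef_rot: [-180.0, -0.0, -6.2]
contact_force: [-0.2, 0.4, 0.1]
gripper_width: 0.0005
```

Emit:
{"op": "servo_tool", "data": {
  "targets": [
    {"dx":0,"dy":0,"dz":-0.1,"spin":0,"grip":0},
    {"dx":0,"dy":0,"dz":-0.15,"spin":0,"grip":0},
    {"dx":0,"dy":0,"dz":-0.2,"spin":0,"grip":0},
    {"dx":0,"dy":0,"dz":-0.2,"spin":0,"grip":0},
    {"dx":0,"dy":0,"dz":-0.2,"spin":0,"grip":0},
    {"dx":0,"dy":0,"dz":-0.2,"spin":0,"grip":0},
    {"dx":0,"dy":0,"dz":-0.2,"spin":0,"grip":0},
    {"dx":0,"dy":0,"dz":-0.2,"spin":0,"grip":0},
    {"dx":0,"dy":0,"dz":-0.2,"spin":0,"grip":0},
    {"dx":0,"dy":0,"dz":-0.2,"spin":0,"grip":0}
  ]
}}

```text
time_s: 57.12
tcp_pos: [0.5172, -0.1252, 0.0843]
eef_rot: [-180.0, -0.0, -6.2]
contact_force: [0.7, -0.1, 0.9]
gripper_width: 0.0008
```

Emit:
{"op": "servo_tool", "data": {
  "targets": [
    {"dx":0,"dy":0,"dz":-0.1,"spin":0,"grip":0},
    {"dx":0,"dy":0,"dz":-0.2,"spin":0,"grip":0},
    {"dx":0,"dy":0,"dz":-0.3,"spin":0,"grip":0},
    {"dx":0,"dy":0,"dz":-0.4,"spin":0,"grip":0},
    {"dx":0,"dy":0,"dz":-0.5,"spin":0,"grip":0},
    {"dx":0,"dy":0,"dz":-0.5,"spin":0,"grip":0},
    {"dx":0,"dy":0,"dz":-0.5,"spin":0,"grip":0},
    {"dx":0,"dy":0,"dz":-0.5,"spin":0,"grip":0},
    {"dx":0,"dy":0,"dz":-0.5,"spin":0,"grip":0},
    {"dx":0,"dy":0,"dz":-0.5,"spin":0,"grip":0}
  ]
}}

```text
time_s: 57.95
tcp_pos: [0.5172, -0.1252, 0.0793]
eef_rot: [180.0, -0.0, -6.2]
contact_force: [-0.7, -0.0, -0.4]
gripper_width: 0.0006
```

Run:
```python
from can import *
s=r.get_state();print(s['tcp_pos'],s['contact_force'])
im,c=snap('scene','s25.png')
V=[]
for d in r.cut_out('clip_lid','scene')[:3]: print(d['p'],d['extent'])
for a in (.3,.2,.1,0):
    P=np.array([proj(c,q) for q in can_parts([.534,-.1277,-.108,a])[1]]); print(a,np.round([*P.min(0),*P.max(0)]))
```

```text
[ 0.51716543 -0.12522698  0.07927771] [-0.70312424 -0.02900008 -0.43629964]
0.98 [261.1, 243.7, 328.3, 290.5]
0.74 [237.4, 212.7, 272.8, 233.8]
0.3 [260. 234. 330. 291.]
0.2 [260. 237. 329. 291.]
0.1 [260. 240. 329. 291.]
0 [259. 244. 329. 291.]
```

Emit:
{"op": "servo_tool", "data": {
  "targets": [
    {"dx":0,"dy":0,"dz":-0.1,"spin":0,"grip":0},
    {"dx":0,"dy":0,"dz":-0.2,"spin":0,"grip":0},
    {"dx":0,"dy":0,"dz":-0.25,"spin":0,"grip":0},
    {"dx":0,"dy":0,"dz":-0.25,"spin":0,"grip":0},
    {"dx":0,"dy":0,"dz":-0.25,"spin":0,"grip":0},
    {"dx":0,"dy":0,"dz":-0.25,"spin":0,"grip":0},
    {"dx":0,"dy":0,"dz":-0.25,"spin":0,"grip":0},
    {"dx":0,"dy":0,"dz":-0.25,"spin":0,"grip":0},
    {"dx":0,"dy":0,"dz":-0.25,"spin":0,"grip":0},
    {"dx":0,"dy":0,"dz":-0.25,"spin":0,"grip":0}
  ]
}}

```text
time_s: 58.88
tcp_pos: [0.5172, -0.1252, 0.0768]
eef_rot: [-180.0, -0.0, -6.2]
contact_force: [-0.9, 0.5, 0.6]
gripper_width: 0.0006
```

Emit:
{"op": "servo_tool", "data": {
  "targets": [
    {"dx":0,"dy":0,"dz":-0.1,"spin":0,"grip":0},
    {"dx":0,"dy":0,"dz":-0.2,"spin":0,"grip":0},
    {"dx":0,"dy":0,"dz":-0.2,"spin":0,"grip":0},
    {"dx":0,"dy":0,"dz":-0.2,"spin":0,"grip":0},
    {"dx":0,"dy":0,"dz":-0.2,"spin":0,"grip":0},
    {"dx":0,"dy":0,"dz":-0.2,"spin":0,"grip":0},
    {"dx":0,"dy":0,"dz":-0.2,"spin":0,"grip":0},
    {"dx":0,"dy":0,"dz":-0.2,"spin":0,"grip":0},
    {"dx":0,"dy":0,"dz":-0.2,"spin":0,"grip":0},
    {"dx":0,"dy":0,"dz":-0.2,"spin":0,"grip":0}
  ]
}}

```text
time_s: 59.72
tcp_pos: [0.5172, -0.1252, 0.0748]
eef_rot: [180.0, -0.0, -6.2]
contact_force: [-0.5, -0.4, -0.3]
gripper_width: 0.0007
```

Emit:
{"op": "servo_tool", "data": {
  "targets": [
    {"dx":0,"dy":0,"dz":-0.1,"spin":0,"grip":0},
    {"dx":0,"dy":0,"dz":-0.2,"spin":0,"grip":0},
    {"dx":0,"dy":0,"dz":-0.2,"spin":0,"grip":0},
    {"dx":0,"dy":0,"dz":-0.2,"spin":0,"grip":0},
    {"dx":0,"dy":0,"dz":-0.2,"spin":0,"grip":0},
    {"dx":0,"dy":0,"dz":-0.2,"spin":0,"grip":0},
    {"dx":0,"dy":0,"dz":-0.2,"spin":0,"grip":0},
    {"dx":0,"dy":0,"dz":-0.2,"spin":0,"grip":0},
    {"dx":0,"dy":0,"dz":-0.2,"spin":0,"grip":0},
    {"dx":0,"dy":0,"dz":-0.2,"spin":0,"grip":0}
  ]
}}

```text
time_s: 60.55
tcp_pos: [0.5172, -0.1252, 0.0728]
eef_rot: [180.0, -0.0, -6.2]
contact_force: [0.2, -0.3, 0.5]
gripper_width: 0.0005
```

Run:
```python
from can import *
s=r.get_state();print(s['tcp_pos'],s['contact_force'])
im,c=snap('scene','s26.png'); w,_=snap('wrist','w26.png')
a=cv2.resize(im[200:330,220:360],(560,520),interpolation=cv2.INTER_CUBIC); o=np.zeros((520,800,3),np.uint8); o[:,:560]=a; o[:240,560:]=cv2.resize(w[120:400,180:460],(240,240)); cv2.imwrite('pics/s26c.png',o)
```

```text
[ 0.5171651  -0.1252261   0.07277207] [ 0.2185374  -0.27623855  0.51480681]
```

Emit:
{"op": "servo_tool", "data": {
  "targets": [
    {"dx":0,"dy":0,"dz":-0.1,"spin":0,"grip":0},
    {"dx":0,"dy":0,"dz":-0.2,"spin":0,"grip":0},
    {"dx":0,"dy":0,"dz":-0.2,"spin":0,"grip":0},
    {"dx":0,"dy":0,"dz":-0.2,"spin":0,"grip":0},
    {"dx":0,"dy":0,"dz":-0.2,"spin":0,"grip":0},
    {"dx":0,"dy":0,"dz":-0.2,"spin":0,"grip":0},
    {"dx":0,"dy":0,"dz":-0.2,"spin":0,"grip":0},
    {"dx":0,"dy":0,"dz":-0.2,"spin":0,"grip":0},
    {"dx":0,"dy":0,"dz":-0.2,"spin":0,"grip":0},
    {"dx":0,"dy":0,"dz":-0.2,"spin":0,"grip":0}
  ]
}}

```text
time_s: 61.48
tcp_pos: [0.5172, -0.1252, 0.0708]
eef_rot: [-180.0, -0.0, -6.2]
contact_force: [0.4, 0.5, -0.1]
gripper_width: 0.0004
```

Emit:
{"op": "servo_tool", "data": {
  "targets": [
    {"dx":0,"dy":0,"dz":-0.1,"spin":0,"grip":0},
    {"dx":0,"dy":0,"dz":-0.2,"spin":0,"grip":0},
    {"dx":0,"dy":0,"dz":-0.2,"spin":0,"grip":0},
    {"dx":0,"dy":0,"dz":-0.2,"spin":0,"grip":0},
    {"dx":0,"dy":0,"dz":-0.2,"spin":0,"grip":0},
    {"dx":0,"dy":0,"dz":-0.2,"spin":0,"grip":0},
    {"dx":0,"dy":0,"dz":-0.2,"spin":0,"grip":0},
    {"dx":0,"dy":0,"dz":-0.2,"spin":0,"grip":0},
    {"dx":0,"dy":0,"dz":-0.2,"spin":0,"grip":0},
    {"dx":0,"dy":0,"dz":-0.2,"spin":0,"grip":0}
  ]
}}

```text
time_s: 62.32
tcp_pos: [0.5172, -0.1252, 0.0688]
eef_rot: [-180.0, -0.0, -6.2]
contact_force: [0.1, -0.8, -0.6]
gripper_width: 0.0006
```

Run:
```python
from can import *
im,c=snap('scene','s27.png'); h=cv2.cvtColor(im,cv2.COLOR_BGR2HSV)
for z in (.0688,.086,.1,.12): print(z,proj(c,[.5172,-.1252,z]))
u=int(round(proj(c,[.5172,-.1252,.08])[0]))
for v in range(196,290,3): print(v,' '.join('%3d/%3d/%3d'%tuple(h[v,x]) for x in range(u-18,u+19,6)))
```

```text
0.0688 [288.9026273  267.55343979]
0.086 [288.73107984 261.87030909]
0.1 [288.58951934 257.18060464]
0.12 [288.38421857 250.37927298]
196  12/ 28/ 45  12/ 30/ 43   8/ 23/ 44   8/ 23/ 45   8/ 23/ 45  10/ 18/ 43  20/ 31/173
199  12/ 30/ 42  12/ 29/ 44  15/ 23/ 44   8/ 24/ 42   8/ 24/ 42  15/ 26/ 40  21/ 30/177
202  12/ 33/ 39  20/ 14/ 54  10/ 15/ 51   8/ 20/ 50  15/  9/ 54  15/ 29/ 35  21/ 30/168
205  15/ 26/ 98  15/ 28/ 36   8/ 24/ 43  10/ 18/ 42   8/ 30/ 34  17/ 28/ 64  23/ 28/ 83
208  18/ 23/164  15/ 28/ 36   8/ 29/ 35  18/ 38/ 34  15/ 26/ 39  21/ 30/109  17/ 24/ 74
211  17/ 22/165  19/ 30/ 68   8/ 31/ 33  17/ 26/ 68  19/ 30/ 92  20/ 28/ 81  20/ 29/ 80
214  15/ 21/167  20/ 31/ 73  15/ 32/ 32  21/ 31/ 82  18/ 31/ 83  18/ 31/ 81  21/ 31/114
217  18/ 23/169  20/ 31/ 73   6/ 39/ 33  17/ 28/ 82  19/ 31/ 91  20/ 28/ 83  21/ 28/ 90
220   9/ 53/169  17/ 31/ 74   6/ 39/ 33  18/ 31/ 82  16/ 33/ 85  18/ 29/ 87  10/ 17/ 46
223   5/182/164  17/ 26/ 68   8/ 32/ 32  18/ 31/ 82  19/ 27/ 75  19/ 28/ 72  17/ 61/ 75
226   4/ 92/ 58   8/ 27/ 38  17/ 84/ 64  18/ 31/ 82  20/ 29/ 79  10/ 39/ 39  17/ 22/16
[... 1149 characters left out ...]
   5/167/107   5/168/108   5/167/107   5/167/107   5/165/108   6/175/131   5/179/172
271   5/169/107   6/167/107   5/169/107   5/167/107   5/168/108   6/179/171   6/180/171
274   5/152/ 97   5/167/107   5/168/106   5/167/107   5/179/161   5/180/171   5/178/172
277  53/  9/118   5/163/102   5/169/107   5/167/110   6/179/171   6/179/170   6/178/173
280  66/ 12/105  56/ 19/110   5/165/105   5/180/171   6/180/170   6/179/171   5/178/158
283  68/ 10/104  66/ 37/ 97  25/ 33/ 93   5/175/140   5/179/171   6/179/171   2/ 41/105
286  72/ 12/103  67/ 35/ 94  66/ 37/ 97  13/ 62/ 98   6/177/154   5/173/136   0/  3/101
289  83/ 16/125  65/ 32/ 87  68/ 35/ 88  25/ 55/102   9/113/ 88   9/ 66/ 81   0/ 13/ 77
```

Emit:
{"op": "servo_tool", "data": {
  "targets": [
    {"dx":0,"dy":0,"dz":-0.1,"spin":0,"grip":0},
    {"dx":0,"dy":0,"dz":-0.2,"spin":0,"grip":0},
    {"dx":0,"dy":0,"dz":-0.2,"spin":0,"grip":0},
    {"dx":0,"dy":0,"dz":-0.2,"spin":0,"grip":0},
    {"dx":0,"dy":0,"dz":-0.2,"spin":0,"grip":0},
    {"dx":0,"dy":0,"dz":-0.2,"spin":0,"grip":0},
    {"dx":0,"dy":0,"dz":-0.2,"spin":0,"grip":0},
    {"dx":0,"dy":0,"dz":-0.2,"spin":0,"grip":0},
    {"dx":0,"dy":0,"dz":-0.2,"spin":0,"grip":0},
    {"dx":0,"dy":0,"dz":-0.2,"spin":0,"grip":0}
  ]
}}

```text
time_s: 63.2
tcp_pos: [0.5172, -0.1252, 0.0668]
eef_rot: [180.0, -0.0, -6.2]
contact_force: [0.5, 1.0, -0.1]
gripper_width: 0.0006
```

Run:
```python
from can import *
for k in range(3):
    im,c=snap('scene'); print(r.get_state()['contact_force'],r.get_state()['joint_torque'][1:3])
d=[x for x in r.cut_out('clip_lid','scene') if x['extent'][3]>270 and x['extent'][0]>240][0]; print(d['p'],d['extent'])
# lid edges by colour: topmost red pixels on the far-left corner
h=cv2.cvtColor(im,cv2.COLOR_BGR2HSV); red=((h[...,0]<9)|(h[...,0]>175))&(h[...,1]>120); red[:,:250]=0; red[:232]=0; red[300:]=0; red[:,345:]=0
for a in (.2,.1,.05,0):
    g=np.zeros(red.shape,np.uint8); P=np.array([proj(c,q) for q in can_parts([.534,-.1277,-.108,a])[1]],np.float32); cv2.fillConvexPoly(g,cv2.convexHull(P).astype(np.int32),1); g=g>0
    print(a,'red outside',(red&~g).sum(),'inside',(red&g).sum(),g.sum())
```

```text
[0.19973917 0.83118258 0.3167913 ] [-44.23990846  23.04626763]
[-0.50880285  0.96952821 -0.1285875 ] [-44.24124599  23.04552913]
[ 0.02831088 -0.0703236  -0.53967752] [-44.24187541  23.04553092]
0.59 [259.2, 250.5, 328.5, 293.1]
0.2 red outside 106 inside 1194 2034
0.1 red outside 44 inside 1256 1957
0.05 red outside 36 inside 1264 1912
0 red outside 36 inside 1264 1892
```

Emit:
{"op": "servo_tool", "data": {
  "targets": [
    {"dx":0,"dy":0,"dz":-0.1,"spin":0,"grip":0},
    {"dx":0,"dy":0,"dz":-0.2,"spin":0,"grip":0},
    {"dx":0,"dy":0,"dz":-0.2,"spin":0,"grip":0},
    {"dx":0,"dy":0,"dz":-0.2,"spin":0,"grip":0},
    {"dx":0,"dy":0,"dz":-0.2,"spin":0,"grip":0},
    {"dx":0,"dy":0,"dz":-0.2,"spin":0,"grip":0},
    {"dx":0,"dy":0,"dz":-0.2,"spin":0,"grip":0},
    {"dx":0,"dy":0,"dz":-0.2,"spin":0,"grip":0},
    {"dx":0,"dy":0,"dz":-0.2,"spin":0,"grip":0},
    {"dx":0,"dy":0,"dz":-0.2,"spin":0,"grip":0}
  ]
}}

```text
time_s: 64.23
tcp_pos: [0.5172, -0.1252, 0.0648]
eef_rot: [-180.0, -0.0, -6.2]
contact_force: [0.3, 1.0, 0.5]
gripper_width: 0.0007
```

Emit:
{"op": "servo_tool", "data": {
  "targets": [
    {"dx":0,"dy":0,"dz":-0.1,"spin":0,"grip":0},
    {"dx":0,"dy":0,"dz":-0.15,"spin":0,"grip":0},
    {"dx":0,"dy":0,"dz":-0.15,"spin":0,"grip":0},
    {"dx":0,"dy":0,"dz":-0.15,"spin":0,"grip":0},
    {"dx":0,"dy":0,"dz":-0.15,"spin":0,"grip":0},
    {"dx":0,"dy":0,"dz":-0.15,"spin":0,"grip":0},
    {"dx":0,"dy":0,"dz":-0.15,"spin":0,"grip":0},
    {"dx":0,"dy":0,"dz":-0.15,"spin":0,"grip":0},
    {"dx":0,"dy":0,"dz":-0.15,"spin":0,"grip":0},
    {"dx":0,"dy":0,"dz":-0.15,"spin":0,"grip":0}
  ]
}}

```text
time_s: 65.07
tcp_pos: [0.5173, -0.1252, 0.0644]
eef_rot: [180.0, -0.0, -6.1]
contact_force: [-4.5, 1.1, 11.5]
gripper_width: 0.0005
```

Emit:
{"op": "servo_tool", "data": {
  "targets": [
    {"dx":0,"dy":0,"dz":4,"spin":0,"grip":90},
    {"dx":0,"dy":0,"dz":8,"spin":0,"grip":90},
    {"dx":-3,"dy":0.3,"dz":8,"spin":0,"grip":90},
    {"dx":-6,"dy":0.6,"dz":8,"spin":0,"grip":90},
    {"dx":-8.75,"dy":0.86,"dz":8,"spin":0,"grip":90},
    {"dx":-8.75,"dy":0.86,"dz":8,"spin":0,"grip":90},
    {"dx":-8.75,"dy":0.86,"dz":8,"spin":0,"grip":90},
    {"dx":-8.75,"dy":0.86,"dz":8,"spin":0,"grip":90},
    {"dx":-8.75,"dy":0.86,"dz":8,"spin":0,"grip":90},
    {"dx":-8.75,"dy":0.86,"dz":8,"spin":0,"grip":90}
  ],
  "squeeze": 10
}}

```text
time_s: 65.9
tcp_pos: [0.4303, -0.1166, 0.1431]
eef_rot: [180.0, 0.0, -6.2]
contact_force: [0.2, 0.1, -0.3]
gripper_width: 0.0617
```

Run:
```python
from can import *
s=r.get_state(); print(s['tcp_pos'],s['gripper_width'],s['eef_rot'])
im,c=snap('scene','s28.png'); w,cw=snap('wrist','w28.png')
for n,cc,f in [('scene',c,False),('wrist',cw,True)]:
    for d in r.cut_out('bail_bar',n)[:3]:
        ys,xs=np.nonzero(d['mask']); print(n,d['p'],d['extent'],atz(cc,(xs.mean(),ys.mean()),.054,f))
    print(n,'pred bar',proj(cc,[.4296,-.1164,.054],f))
d=[x for x in r.cut_out('clip_lid','scene') if x['extent'][3]>270 and x['extent'][0]>240][:1]; print([(x['p'],x['extent']) for x in d])
a=cv2.resize(im[200:330,220:360],(480,446),interpolation=cv2.INTER_CUBIC); o=np.zeros((446,800,3),np.uint8); o[:,:480]=a; o[:300,480:]=cv2.resize(w[60:360,160:480],(320,300)); cv2.imwrite('pics/s28c.png',o)
```

```text
[ 0.43030963 -0.1166251   0.14308218] 0.06167640015972916 [ 1.79988843e+02  1.79657364e-02 -6.18060793e+00]
scene pred bar [260.73601174 258.31300315]
wrist 0.69 [218.2, 371.8, 239.2, 375.9] [ 0.31652742 -0.02808045  0.054     ]
wrist 0.55 [269.5, 232.3, 355.6, 248.5] [ 0.42999482 -0.11431553  0.054     ]
wrist pred bar [315.64431389 241.31559127]
[(0.86, [262.1, 247.1, 325.3, 292.2])]
```

Emit:
{"op": "servo_tool", "data": {
  "targets": [
    {"dx":0,"dy":0.1,"dz":0,"spin":0,"grip":92},
    {"dx":0,"dy":0.1,"dz":0,"spin":0,"grip":92},
    {"dx":0,"dy":0.1,"dz":-3,"spin":0,"grip":92},
    {"dx":0,"dy":0.1,"dz":-5,"spin":0,"grip":92},
    {"dx":0,"dy":0.1,"dz":-7,"spin":0,"grip":92},
    {"dx":0,"dy":0.1,"dz":-9,"spin":0,"grip":92},
    {"dx":0,"dy":0.1,"dz":-10.5,"spin":0,"grip":92},
    {"dx":0,"dy":0.1,"dz":-11.5,"spin":0,"grip":92},
    {"dx":0,"dy":0.1,"dz":-12.3,"spin":0,"grip":92},
    {"dx":0,"dy":0.1,"dz":-12.3,"spin":0,"grip":92}
  ]
}}

```text
time_s: 66.98
tcp_pos: [0.4287, -0.1157, 0.0189]
eef_rot: [180.0, 0.1, -6.2]
contact_force: [-1.6, -0.0, 0.4]
gripper_width: 0.0808
```

Emit:
{"op": "servo_tool", "data": {
  "targets": [
    {"dx":0,"dy":0,"dz":0,"spin":0,"grip":55},
    {"dx":0,"dy":0,"dz":0,"spin":0,"grip":55},
    {"dx":0,"dy":0,"dz":0,"spin":0,"grip":55},
    {"dx":0,"dy":0,"dz":0,"spin":0,"grip":55},
    {"dx":0,"dy":0,"dz":0,"spin":0,"grip":55},
    {"dx":0,"dy":0,"dz":0,"spin":0,"grip":55},
    {"dx":0,"dy":0,"dz":0,"spin":0,"grip":55},
    {"dx":0,"dy":0,"dz":0,"spin":0,"grip":55},
    {"dx":0,"dy":0,"dz":0,"spin":0,"grip":55},
    {"dx":0,"dy":0,"dz":0,"spin":0,"grip":55}
  ]
}}

```text
time_s: 67.82
tcp_pos: [0.4299, -0.1154, 0.0204]
eef_rot: [-180.0, -0.0, -6.2]
contact_force: [-1.2, 4.7, 3.6]
gripper_width: 0.0671
```

Emit:
{"op": "servo_tool", "data": {
  "targets": [
    {"dx":0,"dy":0,"dz":0.5,"spin":0,"grip":55},
    {"dx":0.04,"dy":0,"dz":1.1,"spin":0,"grip":55},
    {"dx":0.15,"dy":0,"dz":1.6,"spin":0,"grip":55},
    {"dx":0.36,"dy":-0.04,"dz":2.15,"spin":0,"grip":55},
    {"dx":0.6,"dy":-0.06,"dz":2.6,"spin":0,"grip":55},
    {"dx":0.95,"dy":-0.1,"dz":3.05,"spin":0,"grip":55},
    {"dx":1.3,"dy":-0.14,"dz":3.45,"spin":0,"grip":55},
    {"dx":1.7,"dy":-0.19,"dz":3.8,"spin":0,"grip":55},
    {"dx":2.2,"dy":-0.24,"dz":4.1,"spin":0,"grip":55},
    {"dx":2.7,"dy":-0.29,"dz":4.3,"spin":0,"grip":55}
  ]
}}

```text
time_s: 68.65
tcp_pos: [0.4554, -0.1184, 0.0633]
eef_rot: [-180.0, 0.1, -6.2]
contact_force: [-3.1, 5.1, 4.1]
gripper_width: 0.0673
```

Run:
```python
from can import *
s=r.get_state(); print(s['tcp_pos'],s['gripper_width'],s['contact_force'])
im,c=snap('scene','s29.png'); w,cw=snap('wrist','w29.png')
for n,cc,f in [('scene',c,False),('wrist',cw,True)]:
    for d in r.cut_out('bail_bar',n)[:3]:
        ys,xs=np.nonzero(d['mask']); print(n,d['p'],d['extent'],(xs.mean(),ys.mean()))
    for th in (2.3,1.5,1.0,.63): 
        a=.94+th; x=-.064+.041*np.cos(a); print(n,th,proj(cc,[.534+x*.9942,-.1277-x*.1078,.058+.041*np.sin(a)],f))
```

```text
[ 0.45535754 -0.11839263  0.06333689] 0.06734450369525205 [-3.06600817  5.13368561  4.0895747 ]
scene 0.31 [228.6, 303.4, 249.5, 349.1] (np.float64(238.2023346303502), np.float64(325.17315175097275))
scene 2.3 [260.80562635 258.35008277]
scene 1.5 [263.13101702 249.94283574]
scene 1.0 [268.15824453 248.63847392]
scene 0.63 [272.89658317 250.06328069]
wrist 0.6 [237.4, 294.7, 391.2, 317.4] (np.float64(313.0135135135135), np.float64(306.4605855855856))
wrist 2.3 [317.65552476 322.14305319]
wrist 1.5 [318.12753921 333.73525346]
wrist 1.0 [318.46137028 314.13524172]
wrist 0.63 [318.63681161 285.23065846]
```

Emit:
{"op": "servo_tool", "data": {
  "targets": [
    {"dx":0.35,"dy":0.05,"dz":0.15,"spin":0,"grip":55},
    {"dx":0.7,"dy":0.1,"dz":0.25,"spin":0,"grip":55},
    {"dx":1.0,"dy":0.1,"dz":0.45,"spin":0,"grip":55},
    {"dx":1.3,"dy":0.1,"dz":0.7,"spin":0,"grip":55},
    {"dx":1.5,"dy":0.1,"dz":0.9,"spin":0,"grip":55},
    {"dx":1.7,"dy":0.1,"dz":1.0,"spin":0,"grip":55},
    {"dx":1.9,"dy":0.1,"dz":1.05,"spin":0,"grip":55},
    {"dx":2.0,"dy":0.1,"dz":1.05,"spin":0,"grip":55},
    {"dx":2.0,"dy":0.1,"dz":1.05,"spin":0,"grip":55},
    {"dx":2.0,"dy":0.1,"dz":1.05,"spin":0,"grip":55}
  ]
}}

```text
time_s: 69.68
tcp_pos: [0.4737, -0.1195, 0.0724]
eef_rot: [179.8, 0.3, -6.2]
contact_force: [-2.4, -10.2, -8.4]
gripper_width: 0.0671
```

```bash
cat > bail.py <<'E'
from can import *
def bail():
    s=r.get_state(); print(s['tcp_pos'],s['gripper_width'],s['contact_force'])
    for n,f in [('scene',False),('wrist',True),('top',False)]:
        im,cc=snap(n)
        for d in r.cut_out('bail_bar',n)[:3]:
            ys,xs=np.nonzero(d['mask']); print(n,round(d['p'],2),d['extent'],(round(xs.mean(),1),round(ys.mean(),1)))
        o=[]
        for th in (1.0,.63,.41,.2,0.05):
            a=.94+th; x=-.064+.041*np.cos(a); o.append((th,np.round(proj(cc,[.534+x*.9942,-.1277-x*.1078,.058+.041*np.sin(a)],f)).tolist()))
        print('  pred',o)
E
python3 -c "
from bail import *; bail()"
```

```text
[ 0.47365231 -0.11953039  0.0723562 ] 0.06708658601446256 [ -2.39057336 -10.2470766   -8.42850763]
scene 0.52 [269.4, 244.0, 285.3, 259.8] (np.float64(276.0), np.float64(250.7))
  pred [(1.0, [268.0, 249.0]), (0.63, [273.0, 250.0]), (0.41, [276.0, 252.0]), (0.2, [279.0, 254.0]), (0.05, [280.0, 256.0])]
  pred [(1.0, [320.0, 338.0]), (0.63, [320.0, 313.0]), (0.41, [320.0, 294.0]), (0.2, [320.0, 275.0]), (0.05, [320.0, 261.0])]
top 0.59 [289.5, 314.1, 306.2, 321.1] (np.float64(298.4), np.float64(317.1))
  pred [(1.0, [343.0, 264.0]), (0.63, [344.0, 258.0]), (0.41, [344.0, 254.0]), (0.2, [345.0, 251.0]), (0.05, [345.0, 249.0])]
```

Emit:
{"op": "servo_tool", "data": {
  "targets": [
    {"dx":0.2,"dy":0.1,"dz":-0.2,"spin":0,"grip":55},
    {"dx":0.3,"dy":0,"dz":-0.2,"spin":0,"grip":65},
    {"dx":0.3,"dy":0,"dz":-0.2,"spin":0,"grip":90},
    {"dx":0.3,"dy":0,"dz":-0.2,"spin":0,"grip":90},
    {"dx":0.3,"dy":0,"dz":-0.2,"spin":0,"grip":90},
    {"dx":0.3,"dy":0,"dz":0.5,"spin":0,"grip":90},
    {"dx":0.3,"dy":0,"dz":2,"spin":0,"grip":90},
    {"dx":0.3,"dy":0,"dz":4,"spin":0,"grip":90},
    {"dx":0.3,"dy":0,"dz":6,"spin":0,"grip":90},
    {"dx":0.3,"dy":0,"dz":6,"spin":0,"grip":60}
  ]
}}

```text
time_s: 70.82
tcp_pos: [0.4826, -0.1174, 0.1383]
eef_rot: [-180.0, -0.4, -6.1]
contact_force: [0.7, 0.9, 0.2]
gripper_width: 0.0758
```

```bash
python3 -c "
from bail import *; bail()"
```

```text
[ 0.48258012 -0.11740599  0.13832853] 0.07578781400398275 [0.65026584 0.85251893 0.16927733]
scene 0.45 [266.9, 242.7, 284.5, 259.6] (np.float64(275.0), np.float64(252.6))
scene 0.23 [232.8, 327.5, 269.8, 378.4] (np.float64(252.5), np.float64(353.1))
  pred [(1.0, [268.0, 249.0]), (0.63, [273.0, 250.0]), (0.41, [276.0, 252.0]), (0.2, [279.0, 254.0]), (0.05, [280.0, 256.0])]
wrist 0.67 [268.2, 254.2, 372.1, 275.1] (np.float64(320.9), np.float64(266.3))
  pred [(1.0, [323.0, 298.0]), (0.63, [324.0, 278.0]), (0.41, [324.0, 264.0]), (0.2, [324.0, 250.0]), (0.05, [324.0, 240.0])]
top 0.57 [290.1, 315.2, 309.7, 319.5] (np.float64(300.7), np.float64(317.0))
  pred [(1.0, [343.0, 264.0]), (0.63, [344.0, 258.0]), (0.41, [344.0, 254.0]), (0.2, [345.0, 251.0]), (0.05, [345.0, 249.0])]
```

Emit:
{"op": "servo_tool", "data": {
  "targets": [
    {"dx":-1.5,"dy":-0.1,"dz":0,"spin":0,"grip":0},
    {"dx":-3,"dy":-0.15,"dz":0,"spin":0,"grip":0},
    {"dx":-3,"dy":-0.15,"dz":0,"spin":0,"grip":0},
    {"dx":-3,"dy":-0.15,"dz":0,"spin":0,"grip":0},
    {"dx":-3,"dy":-0.15,"dz":0,"spin":0,"grip":0},
    {"dx":-3,"dy":-0.15,"dz":0,"spin":0,"grip":0},
    {"dx":-3,"dy":-0.15,"dz":-2,"spin":0,"grip":0},
    {"dx":-3,"dy":-0.15,"dz":-4,"spin":0,"grip":0},
    {"dx":-3,"dy":-0.15,"dz":-5.5,"spin":0,"grip":0},
    {"dx":-3,"dy":-0.15,"dz":-6.3,"spin":0,"grip":0}
  ]
}}

```text
time_s: 71.95
tcp_pos: [0.4489, -0.1191, 0.0689]
eef_rot: [180.0, 0.1, -6.2]
contact_force: [-0.7, 0.4, -0.2]
gripper_width: 0.0005
```

Emit:
{"op": "servo_tool", "data": {
  "targets": [
    {"dx":0,"dy":0,"dz":0,"spin":0,"grip":0},
    {"dx":0.3,"dy":-0.03,"dz":0,"spin":0,"grip":0},
    {"dx":0.6,"dy":-0.06,"dz":0,"spin":0,"grip":0},
    {"dx":0.9,"dy":-0.1,"dz":0,"spin":0,"grip":0},
    {"dx":1.2,"dy":-0.13,"dz":0,"spin":0,"grip":0},
    {"dx":1.4,"dy":-0.15,"dz":0,"spin":0,"grip":0},
    {"dx":1.5,"dy":-0.16,"dz":0,"spin":0,"grip":0},
    {"dx":1.5,"dy":-0.16,"dz":0,"spin":0,"grip":0},
    {"dx":1.5,"dy":-0.16,"dz":0,"spin":0,"grip":0},
    {"dx":1.5,"dy":-0.16,"dz":0,"spin":0,"grip":0}
  ]
}}

```text
time_s: 72.78
tcp_pos: [0.4623, -0.1206, 0.0709]
eef_rot: [180.0, 0.2, -6.2]
contact_force: [-9.1, 3.6, 8.0]
gripper_width: 0.0004
```

```bash
python3 -c "
from bail import *; bail()"
```

```text
[ 0.4623393  -0.12063174  0.07091969] 0.0003844306363599712 [-9.10445667  3.62865187  7.98579693]
  pred [(1.0, [268.0, 249.0]), (0.63, [273.0, 250.0]), (0.41, [276.0, 252.0]), (0.2, [279.0, 254.0]), (0.05, [280.0, 256.0])]
wrist 0.77 [236.7, 258.3, 387.5, 284.7] (np.float64(310.3), np.float64(270.4))
  pred [(1.0, [315.0, 319.0]), (0.63, [315.0, 292.0]), (0.41, [315.0, 272.0]), (0.2, [315.0, 252.0]), (0.05, [315.0, 238.0])]
top 0.63 [289.9, 315.8, 307.0, 319.1] (np.float64(300.3), np.float64(317.0))
top 0.43 [182.1, 153.7, 267.2, 257.4] (np.float64(223.4), np.float64(195.2))
  pred [(1.0, [343.0, 264.0]), (0.63, [344.0, 258.0]), (0.41, [344.0, 254.0]), (0.2, [345.0, 251.0]), (0.05, [345.0, 249.0])]
```

Emit:
{"op": "servo_tool", "data": {
  "targets": [
    {"dx":0.1,"dy":-0.01,"dz":0,"spin":0,"grip":0},
    {"dx":0.2,"dy":-0.02,"dz":0,"spin":0,"grip":0},
    {"dx":0.3,"dy":-0.03,"dz":0,"spin":0,"grip":0},
    {"dx":0.4,"dy":-0.04,"dz":0,"spin":0,"grip":0},
    {"dx":0.5,"dy":-0.05,"dz":0,"spin":0,"grip":0},
    {"dx":0.5,"dy":-0.05,"dz":0,"spin":0,"grip":0},
    {"dx":0.5,"dy":-0.05,"dz":0,"spin":0,"grip":0},
    {"dx":0.5,"dy":-0.05,"dz":0,"spin":0,"grip":0},
    {"dx":0.5,"dy":-0.05,"dz":0,"spin":0,"grip":0},
    {"dx":0.5,"dy":-0.05,"dz":0,"spin":0,"grip":0}
  ]
}}

```text
time_s: 73.92
tcp_pos: [0.4693, -0.1212, 0.0708]
eef_rot: [180.0, 0.0, -6.2]
contact_force: [-4.8, 0.0, 4.4]
gripper_width: 0.0002
```

Run:
```python
from bail import *
bail()
im,c=snap('scene','s31.png'); w,_=snap('wrist','w31.png')
a=cv2.resize(im[225:305,230:330],(560,448),interpolation=cv2.INTER_CUBIC); o=np.zeros((448,800,3),np.uint8); o[:,:560]=a; o[:240,560:]=cv2.resize(w[180:420,190:430],(240,240)); cv2.imwrite('pics/s31c.png',o)
```

```text
[ 0.46929559 -0.12124386  0.07084774] 0.00022037177264068512 [-4.78586662  0.02122701  4.37438843]
scene 0.58 [261.7, 245.0, 328.2, 290.9] (np.float64(294.7), np.float64(268.4))
  pred [(1.0, [268.0, 249.0]), (0.63, [273.0, 250.0]), (0.41, [276.0, 252.0]), (0.2, [279.0, 254.0]), (0.05, [280.0, 256.0])]
wrist 0.87 [238.9, 257.0, 387.1, 286.0] (np.float64(311.0), np.float64(269.6))
  pred [(1.0, [315.0, 332.0]), (0.63, [315.0, 306.0]), (0.41, [315.0, 286.0]), (0.2, [315.0, 267.0]), (0.05, [315.0, 253.0])]
top 0.67 [327.7, 210.2, 342.4, 220.3] (np.float64(332.6), np.float64(212.9))
top 0.6 [292.1, 314.4, 308.0, 319.3] (np.float64(300.3), np.float64(317.0))
  pred [(1.0, [343.0, 264.0]), (0.63, [344.0, 258.0]), (0.41, [344.0, 254.0]), (0.2, [345.0, 251.0]), (0.05, [345.0, 249.0])]
```

Emit:
{"op": "servo_tool", "data": {
  "targets": [
    {"dx":0.1,"dy":-0.01,"dz":0,"spin":0,"grip":0},
    {"dx":0.2,"dy":-0.02,"dz":0,"spin":0,"grip":0},
    {"dx":0.3,"dy":-0.03,"dz":0,"spin":0,"grip":0},
    {"dx":0.4,"dy":-0.04,"dz":0,"spin":0,"grip":0},
    {"dx":0.5,"dy":-0.05,"dz":0,"spin":0,"grip":0},
    {"dx":0.6,"dy":-0.06,"dz":0,"spin":0,"grip":0},
    {"dx":0.6,"dy":-0.06,"dz":0,"spin":0,"grip":0},
    {"dx":0.6,"dy":-0.06,"dz":0,"spin":0,"grip":0},
    {"dx":0.6,"dy":-0.06,"dz":0,"spin":0,"grip":0},
    {"dx":0.6,"dy":-0.06,"dz":0,"spin":0,"grip":0}
  ]
}}

```text
time_s: 75.15
tcp_pos: [0.4698, -0.1217, 0.07]
eef_rot: [180.0, 0.6, -6.2]
contact_force: [-20.0, 7.5, 19.6]
gripper_width: 0.0005
```

```bash
python3 -c "
from bail import *; bail()"
```

```text
[ 0.46984454 -0.1216646   0.0700123 ] 0.00048608313525568843 [-20.04306717   7.46907388  19.62737368]
scene 0.54 [272.4, 247.5, 291.2, 264.0] (np.float64(280.9), np.float64(257.2))
  pred [(1.0, [268.0, 249.0]), (0.63, [273.0, 250.0]), (0.41, [276.0, 252.0]), (0.2, [279.0, 254.0]), (0.05, [280.0, 256.0])]
wrist 0.79 [238.9, 237.2, 385.7, 266.9] (np.float64(311.0), np.float64(252.4))
  pred [(1.0, [315.0, 334.0]), (0.63, [315.0, 308.0]), (0.41, [314.0, 289.0]), (0.2, [314.0, 269.0]), (0.05, [314.0, 256.0])]
top 0.54 [437.9, 225.9, 452.0, 231.6] (np.float64(445.0), np.float64(227.6))
top 0.48 [325.0, 207.8, 341.7, 216.7] (np.float64(332.9), np.float64(211.8))
  pred [(1.0, [343.0, 264.0]), (0.63, [344.0, 258.0]), (0.41, [344.0, 254.0]), (0.2, [345.0, 251.0]), (0.05, [345.0, 249.0])]
```

Emit:
{"op": "servo_tool", "data": {
  "targets": [
    {"dx":-0.6,"dy":0.06,"dz":0,"spin":0,"grip":0},
    {"dx":-1.5,"dy":0.1,"dz":0.2,"spin":0,"grip":0},
    {"dx":-2.5,"dy":0.2,"dz":1,"spin":0,"grip":0},
    {"dx":-3,"dy":0.2,"dz":4,"spin":0,"grip":0},
    {"dx":-3,"dy":0.2,"dz":8,"spin":0,"grip":0},
    {"dx":-3,"dy":1,"dz":12,"spin":0,"grip":0},
    {"dx":-3,"dy":4,"dz":16,"spin":0,"grip":0},
    {"dx":-3,"dy":6,"dz":19,"spin":0,"grip":0},
    {"dx":-3,"dy":6,"dz":19,"spin":0,"grip":0},
    {"dx":-3,"dy":6,"dz":19,"spin":0,"grip":0}
  ]
}}

```text
time_s: 76.28
tcp_pos: [0.4477, -0.0602, 0.2636]
eef_rot: [-179.8, -0.4, -6.0]
contact_force: [0.4, -0.3, -0.6]
gripper_width: 0.0004
```

Run:
```python
from bail import *
from incan import incan
bail(); incan()
im,c=snap('scene','s33.png'); w,_=snap('wrist','w33.png')
a=cv2.resize(im[150:410,190:450],(440,440),interpolation=cv2.INTER_CUBIC); o=np.zeros((540,800,3),np.uint8); o[:440,:440]=a; o[:270,440:]=cv2.resize(w[40:260,200:493],(360,270)); o[270:540,440:]=cv2.resize(im[225:305,240:347],(360,270),interpolation=cv2.INTER_CUBIC); cv2.imwrite('pics/s33c.png',o)
```

```text
[ 0.44766104 -0.06018596  0.26355556] 0.00039216992700844873 [ 0.38027672 -0.30363016 -0.57500947]
scene 0.46 [273.6, 248.4, 290.7, 265.8] (np.float64(280.5), np.float64(257.5))
  pred [(1.0, [268.0, 249.0]), (0.63, [273.0, 250.0]), (0.41, [276.0, 252.0]), (0.2, [279.0, 254.0]), (0.05, [280.0, 256.0])]
wrist 0.59 [339.8, 154.9, 406.9, 169.0] (np.float64(374.4), np.float64(162.3))
  pred [(1.0, [376.0, 204.0]), (0.63, [377.0, 188.0]), (0.41, [377.0, 179.0]), (0.2, [376.0, 170.0]), (0.05, [376.0, 164.0])]
top 0.62 [292.0, 315.1, 309.7, 319.0] (np.float64(301.0), np.float64(317.0))
  pred [(1.0, [343.0, 264.0]), (0.63, [344.0, 258.0]), (0.41, [344.0, 254.0]), (0.2, [345.0, 251.0]), (0.05, [345.0, 249.0])]
wrist 0 0.63 [3.2, 0.0, 176.3, 126.8] tray-frame? [0.109 0.345]
wrist 0 0.35 [314.1, 61.4, 431.2, 189.1] IN [ 0.003 -0.006]
wrist 1 0.74 [13.5, 260.8, 39.1, 276.2] tray-frame? [-0.175  0.497]
wrist 2 0.36 [1.6, 0.0, 175.6, 125.1] tray-frame? [0.109 0.345]
wrist 3 0.37 [339.5, 155.2, 407.9, 191.5] IN [-0.048 -0.011]
top 3 0.56 [180.8, 153.2, 266.6, 208.8] tray-frame? [0.106 0.334]
scene 0 0.18 [259.1, 245.6, 327.5, 292.5] IN [-0.039  0.05 ]
scene 2 0.62 [227.9, 299.8, 252.0, 351.8] tray-frame? [-0.015 -0.178]
```

View pics/s33c.png

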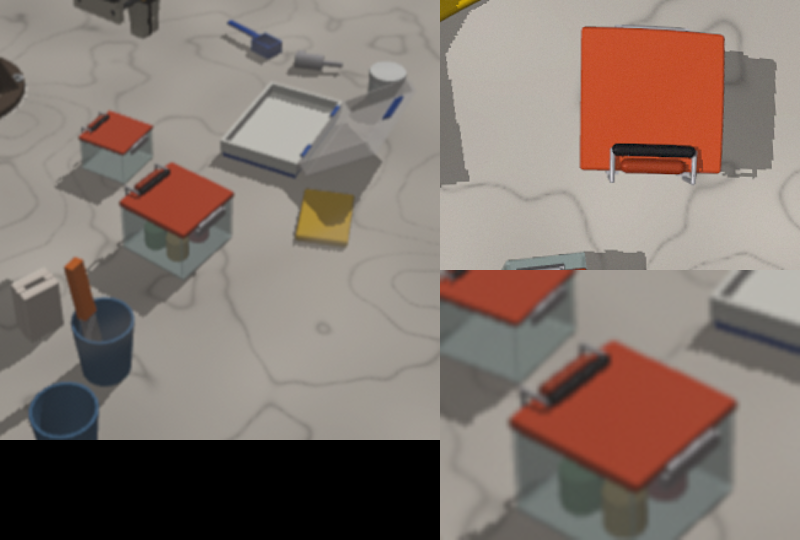

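Everything is in place: the lid is shut, the bar sits behind the ridge, the tablets are inside, the tray is empty and the spatula is in the nearer tumbler. I'll hand in.

```bash
python3 -c "
from plant import r
print(r.close_job(), r.get_state()['time_s'])"
```

```text
the job is handed in; nothing more can be done
the job is handed in; nothing more can be done
```

The job is handed in after about 77 s of robot time, and my last pictures show every step done. The hand-in gave no verdict.

**What I did**
- **Spatula and box:** I pulled the spatula from its holder, tilted it in the grip, pried up the cover by its lip and swung it fully open.
- **Tumbler:** I stood the spatula blade down in the tumbler nearer the base.
- **Tablets:** I moved all four into the larger canister. Each was let go with the fingers just above the rim, so it dropped about 7 cm; seen from above after the drops, all four stood where intended.
- **Canister:** I shut the lid and swung the bail over the ridge until it snapped down.

**Last checks**
- **Final picture:** the tray is empty and the cover lies open. The lid is flat, the bail bar is behind the ridge (both views near 0 to 0.05 rad), and the spatula is in the tumbler. The bystanders that were in view had not moved.
- **Tablets inside the shut canister:** three show through the glass; the violet one is hidden. I had located it inside before closing the lid.

**What went wrong or disagreed**
- **Missed grasps:** the first grasp of the spatula and the first of the pink tablet both missed, and I redid them.
- **Yellow tablet:** I tried to nudge it away from the tray wall, but it did not move. I then gripped it where it stood.
- **Green tablet:** it was knocked aside in the tray, so I located it again before picking it up.
- **Fingertip height:** the fingers made contact about 2 cm above the stated tool point, so I felt for the lid's contact by force.
- **Highest force I read:** about 29 N, against the ridge just after the bail snapped. That is under the 40 N limit, but forces were read only at the end of each move.

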